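# Restock the can rack and close its transport lock

## Task

A spray can has tipped out of the blue rack: stand it upright on the yellow mark in the rack's lane, without upsetting or shifting the cans beside it, and let go. Then slide the red lock knob, under the hood on the rack's front, to the left until it is fully home at its end stop and the green flag is all the way up; feel for the stop, do not force it.

Things in the scene. Friction and masses are not known exactly. Their poses are not given: they have to be found in the camera images.
- tipped_can: The tipped can, lying on the bench left of the rack, its cap roughly towards the robot: blue spray can with a narrow red cap, 65 mm across, 220 mm tall: the body is 65 mm wide up to 190 mm, the round cap is 34 mm wide from 190 to 220 mm; about 0.4 kg. Origin at the centre of its underside, z axis towards the cap. 
- can_a: A can standing in the rack: blue spray can with a narrow red cap, 65 mm across, 220 mm tall: the body is 65 mm wide up to 190 mm, the round cap is 34 mm wide from 190 to 220 mm; about 0.4 kg. Origin at the centre of its underside, z axis towards the cap. 
- can_b: Another can standing in the rack: blue spray can with a narrow red cap, 65 mm across, 220 mm tall: the body is 65 mm wide up to 190 mm, the round cap is 34 mm wide from 190 to 220 mm; about 0.4 kg. Origin at the centre of its underside, z axis towards the cap. 
- place_mark: Flat yellow dot, 66 mm across, on the lane floor at the free one of the rack's three places (85 mm apart); origin at its centre, on the lane floor, 6 mm above the bench.
- rack: Blue and grey sheet-metal rack, fixed to the bench. Origin on the bench under the lane's middle; x points away from the robot, y along the lane to the left. Lane floor 6 mm high, x -41 to 40 mm, y -139 to 139 mm; back rim 30 mm high, end walls 45 mm. Foot plate 6 mm high, forward to x = -98 mm.
- hood_edge (a point): Middle of the hood's front lower edge, 107 mm up. The grey lock housing stands along the rack's front, 113 mm high, rack x -57 to -41 mm; the 6 mm thick hood juts 15 mm forward from its top (to x = -72 mm) over the knob, so the knob must be reached with the tool tilted, from the robot's side.
- lock_knob_grip (a point): Grip point of the red lock knob: a block 16 mm wide (rack y), 30 mm high, sticking out 38 mm from the housing's front face; the point is at the middle of its width and height (45 mm above the bench), 28 mm out from the face.
- lock_knob (a joint): Travel of the lock knob along rack +y (to the left as the robot sees it), in m; 0 is the far right end. It slides stiffly (about 5 N). The end stop is set differently on every rack, hidden in the housing, somewhere between 0.05 and 0.085; the last 8 mm before it raise the flag against a light spring, then the knob stops hard.
- lock_flag (a joint): Green flag pin, 10 mm across, on top of the housing near its left end, in m: 0 is down, 0.008 all the way up (lock home). It is driven by the knob; do not handle it.
- lock_overload (a joint): How far the hidden end stop has slipped in its clamp, in m; 0 as set. It holds some 20 N beyond the knob's own friction and must not slip by more than 2 mm: 10 to 15 N on the knob in all bring the lock home.
Mind the look-alikes: they are no part of the job. What is shaped like the can_b but purple is not meant.

How it is judged:
On the way, in this order (a step that is already met when the one before it is completed fails the run):
1. the tipped can stands upright on the yellow mark in the lane, released (angle between tipped_can's own z axis and vertical below 0.1 rad and horizontal distance between tipped_can and place_mark below 0.02 m and height (world z) of tipped_can below 0.012 m and contact force between the fingers and tipped_can below 0.1 N and linear speed of tipped_can below 0.02 m/s), for 0.2 s.
2. the lock knob has been slid home: the flag is up (value of joint lock_flag above 0.0065 m), for 0.2 s.
At the end, for the whole second after the job is handed in: The tipped can stands upright (within 0.1 rad) on the lane floor, within 20 mm of the yellow mark's centre, released and at rest; the green flag is up by more than 6.5 of its 8 mm; the two other cans stand upright within 20 mm of where they stood (all of step 1 and value of joint lock_flag above 0.0065 m and angle between each of can_a, can_b's own z axis and vertical below 0.1 rad and distance of each of can_a, can_b from where it was at the start of the episode below 0.02 m); the robot touches nothing.
It fails at once if another can in the rack is upset (angle between any of can_a, can_b's own z axis and vertical above 0.35 rad).
It fails at once if the knob is forced: its end stop slips in its clamp (value of joint lock_overload above 0.002 m).
It also fails if it takes over 72 s, if anything falls off the work surface, if the arm or the gripper's body presses on something with over 40 N, if the wrist force passes 120 N, or if a joint passes its speed limit or range.

## Robot

A 6-joint arm with a two-finger parallel gripper is mounted at the origin on a cart in front of the work surface, level with it; the furniture and walls round the work are solid. World frame = base frame: x ahead of the robot, y to its left, z up, the work surface at z = 0. Lengths are in m, angles in rad, forces in N, time in s.
With the tool pointing down it reaches from about 0.225 to 0.875 m from the base axis. Payload 3.4 kg.
Tool frame: the origin (TCP) lies midway between the tips of the shut fingers; the grasp point (between the pads) lies 19 mm behind it; z points along the fingers, y is the line along which they close (so a half turn about z gives the same grasp; the last joint's range is limited). The gripper opens to 85 mm and grips with 20 to 120 N. Pads are 22 mm wide; open, the fingers measure 114 mm over their backs; the gripper's body (76 mm by 85 mm) begins 54 mm behind the grasp point. The pads swing forward as they close: fully open they stand 13 mm farther back than shut.
Start: joints at [1.094, 0.276, 1.505, -0, 1.361, -0.121], TCP at [0.2, 0.539, 0.231] pointing down, gripper open.
Joint ranges: [-2.89, 2.89], [-0.75, 2.08], [0.22, 2.7], [-1.18, 4.32], [0.11, 2.71], [-2.7, 2.7]. Speed limits (rad/s): [2.57, 2.57, 3.14, 3.14, 3.14, 3.14].

## Interface

Orientations are given as a rotation vector (axis times angle).
In Python, from cell import observe, imaging, ctrl gives the robot as it stands.
- The arm moves only by the shell command python3 -m creep 'ROWS' [FORCE]. ROWS is JSON, a list of rows, each a list of 7 numbers: the finger opening in mm, from 0 to 85.4, then the shift along the tool's x, y, z each as a share of 0.15 m, from -1 to 1, then the turn, a rotation vector about the tool's x, y, z each as a share of pi rad, from -1 to 1. In form: [[hand, dx, dy, dz, rx, ry, rz], ...]. A call has 1 to 12 rows; each row is the pose to reach, as a shift and turn from the pose commanded when the call began, along the tool's axes at that moment, turning the shorter way round; what a row does not reach only later rows make up. A row lasts 1/10 s, in which the tool goes at most 50 mm and 8.59 degrees, less where a joint would pass 70% of its speed; a pose out of reach is approached as far as the arm can. A call with a number of a shift or a turn outside -1 to 1 is refused whole. A call with a gripper value outside its range is refused whole. The fingers move at their own pace and stop on an object; FORCE is the grip in N (left out, the last holds). Time passes only in rows, so rows that repeat a pose let the fingers close. It gives the time, the measured TCP pose, the force, the opening and the grip force at its end, in the units of the state.
- observe(): the state, without advancing time (a new reading comes with each control period).
- imaging.capture(name): name is "scene" or "top" or "wrist"; returns a dict with "img" (420x560x3 uint8, red, green, blue), "depth" (420x560 float32, m along the optical axis (not along the pixel's ray), 0 where there is no reading), "fx", "fy", "cx", "cy" (pixels), "k1" (the pictures are not rectified: a ray, as slopes to the right and down, at radius r is drawn at 1 + k1 r^2 times it, then the intrinsics apply), "position" and "orientation" of the camera in the world. Camera axes: x right, y down, z forward; pixel columns grow to the right and rows downward; lengths in m; the calibration is good to about 2 mm. A picture is of the moment at which its call begins.
- ctrl.finish_job(): hands the job in; it is judged then, once.
The state is a dict: "clock": time; "qpos": joint angles; "dq": joint speeds; "tau": joint torques, N m; "ee_pos": TCP position; "ee_rot": TCP orientation; "force": force on the tool from outside, world axes, zero at the start; "wrist_torque": the same for the moment, N m; "grip_width": finger opening in m; "grip_force": force on a finger pad.
Only numpy, scipy, OpenCV 4.12 (cv2) and the standard library are available. Lean on these libraries where they do the work, as an engineer would, in place of code of your own. Each camera call takes 0.05 s, during which the arm holds its last target. There are 200 camera calls.

## Working session

There is one attempt and no reset: what is moved stays moved. The work goes in short steps, Python scripts to look and compute and a shell command to move; the robot and the scene stay as the last step left them, time stands still between calls to the robot, and variables do not carry over. Pictures are saved under pics/ and viewed, at most 10 in all, crops included, and the job is handed in when it is done.

```bash
mkdir -p pics; ls; cat > h.py <<'E'
import numpy as np, cv2
from scipy.spatial.transform import Rotation as R
from cell import observe, imaging, ctrl
def cap(n):
    c=imaging.capture(n); return c
def rot(o):
    o=np.array(o,float)
    if o.shape==(3,3): return o
    return R.from_rotvec(o).as_matrix() if o.size==3 else R.from_quat(o).as_matrix()
def slopes(c,u,v):
    K=np.array([[c['fx'],0,c['cx']],[0,c['fy'],c['cy']],[0,0,1.]])
    p=np.stack([np.ravel(u),np.ravel(v)],1).astype(float)[:,None]
    return cv2.undistortPoints(p,K,np.array([c['k1'],0,0,0.]))[:,0]
def pts(c,mask):
    v,u=np.nonzero(mask&(c['depth']>0)); s=slopes(c,u,v); d=c['depth'][v,u]
    return (np.c_[s,np.ones(len(s))]*d[:,None])@rot(c['orientation']).T+c['position']
def plane(c,u,v,z):
    d=np.c_[slopes(c,u,v),np.ones(np.size(u))]@rot(c['orientation']).T
    return np.array(c['position'])+d*((z-c['position'][2])/d[:,2])[:,None]
def save(c,n,box=None):
    im=c['img'][:,:,::-1]
    if box: im=im[box[1]:box[3],box[0]:box[2]]
    cv2.imwrite('pics/'+n,im)
def hsv(c): return cv2.cvtColor(c['img'],cv2.COLOR_RGB2HSV)
E
python3 - <<'E'
from h import *
import pickle
cs={n:cap(n) for n in ['scene','top','wrist']}
pickle.dump(cs,open('c0.pkl','wb'))
for n,c in cs.items(): print(n,c['orientation'],c['position'],c['fx'],c['k1'])
im=np.hstack([cs['scene']['img'],cs['top']['img']])
cv2.imwrite('pics/a.png',cs['scene']['img'][:,:,::-1]);cv2.imwrite('pics/b.png',cs['top']['img'][:,:,::-1])
print(observe())
E
```

```text
pics
scene [-1.92113322  1.01919999 -0.5835187 ] [-0.05563384 -0.19207586  0.52834141] 406.01856348438076 0.006215874067250013
top [-2.16930195  2.16050062 -0.14700026] [0.45075988 0.24462352 0.93031603] 381.1336423237779 -0.07940832179034983
wrist [2.36926722 1.64661355 0.24681311] [0.1302751  0.56554302 0.37204413] 372.4718455815315 -0.04512358626226321
{'clock': 0.15, 'qpos': array([ 1.09400785e+00,  2.76441339e-01,  1.50583763e+00,  1.07049323e-05,
        1.36068928e+00, -1.21026861e-01]), 'dq': array([-6.26732656e-05, -9.27751270e-05, -4.42925514e-03, -7.16134493e-04,
        1.47490426e-03, -1.49469475e-03]), 'tau': array([ 1.24850118e-03, -4.17148125e+01, -2.46031272e+01, -2.52901391e-04,
        7.70218670e-03,  3.75622153e-05]), 'ee_pos': array([0.20011136, 0.53864075, 0.23064508]), 'ee_rot': array([-5.55816557e-01, -3.09161127e+00,  2.05985299e-03]), 'force': array([ 0.5272102 ,  0.60348582, -0.86836499]), 'wrist_torque': array([-0.03954518, -0.03676115,  0.0450086 ]), 'grip_force': 0.0, 'grip_width': 0.08545433331012096}
```

View pics/a.png

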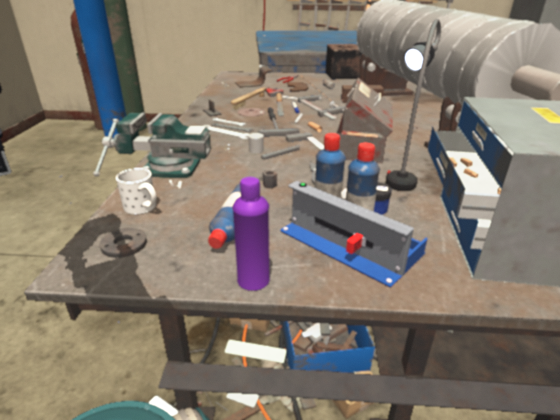

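View pics/b.png

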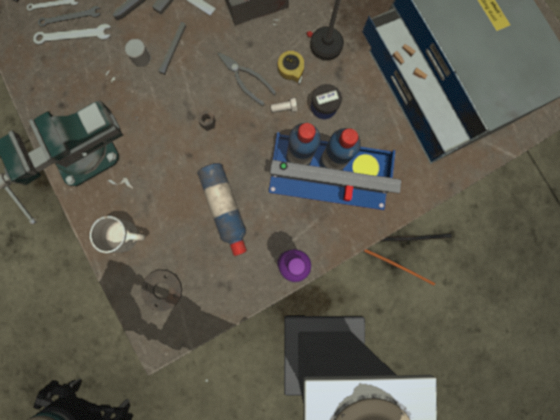

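Scene: tipped can at top (222,205), cap at (237,248); the mark at (366,166), the right place; cans at (306,133) and (347,139); knob at (348,191); the purple look-alike at (295,265) stands between the robot and rack.

```bash
python3 - <<'E'
from h import *
import pickle
np.set_printoptions(precision=4,suppress=True)
cs=pickle.load(open('c0.pkl','rb')); c=cs['top']; H=hsv(c); h,s,v=[H[...,i].astype(int) for i in range(3)]
P=np.full(c['depth'].shape+(3,),np.nan); m=c['depth']>0; P[m]=pts(c,m)
def box(u0,v0,u1,v1):
    b=np.zeros(m.shape,bool); b[v0:v1,u0:u1]=1; return b
def cen(k): 
    q=np.argwhere(k); return q[:,::-1].mean(0)
yel=(abs(h-28)<8)&(s>120)&(v>120)&box(345,140,395,190)
(u,w),r=cv2.minEnclosingCircle(np.argwhere(yel)[:,::-1].astype(np.float32)); print('yel',cen(yel),(u,w),r,plane(c,u,w,.006))
red=((h<8)|(h>172))&(s>150)&(v>100)
for n,b in dict(A=box(290,115,322,146),B=box(335,125,362,155),tip=box(220,230,255,265),knob=box(335,180,362,205)).items():
    k=red&b; p=P[k&m]; z=np.nanmax(p[:,2]) if n!='tip' else 0; print(n,k.sum(),cen(k),p.mean(0),np.percentile(p,[2,98],axis=0).ravel(),plane(c,*cen(k),{'A':.226,'B':.226,'tip':.0325,'knob':.06}[n]))
# tipped can: points higher than 15mm in region
k=box(190,155,255,262)&m; k&=np.nan_to_num(P[...,2])>.02
lab,L=cv2.connectedComponents(k.astype(np.uint8)); L=L; sizes=[(lab_i,(L==lab_i).sum()) for lab_i in range(1,lab)]
b=max(sizes,key=lambda t:t[1])[0]; p=P[L==b]; mu=p[:,:2].mean(0); U,S,Vt=np.linalg.svd(p[:,:2]-mu); a=Vt[0]; 
if a[0]>0:a=-a
t=(p[:,:2]-mu)@a; n=(p[:,:2]-mu)@np.array([-a[1],a[0]])
print('can',len(p),mu,a,np.degrees(np.arctan2(a[1],a[0])),t.min(),t.max(),np.percentile(n,[1,99]),np.percentile(p[:,2],[50,99]))
print('underside',mu+a*t.min(),'cap end',mu+a*t.max())
# housing top: z 0.105-0.12 
k=box(255,155,410,200)&m; z=np.nan_to_num(P[...,2]); k&=(z>.105)&(z<.12); p=P[k]
rc=cv2.minAreaRect(p[:,:2].astype(np.float32)); print('housing top',rc,cv2.boxPoints(rc),np.median(p[:,2]))
pur=(abs(h-145)<15)&(s>100)&(v>50)&box(270,240,320,290); p=P[pur&m]; t=p[p[:,2]>p[:,2].max()-.01]; print('purple',pur.sum(),t.mean(0),p.max(0),p.min(0))
E
```

```text
yel [365.3775 164.9825] (365.1794738769531, 166.88461303710938) 12.516539573669434 [[0.6616 0.0067 0.006 ]]
A 215 [306.4093 131.1953] [0.6809 0.1747 0.2243] [0.6669 0.1607 0.2196 0.6955 0.1889 0.227 ] [[0.6803 0.1748 0.226 ]]
B 216 [349.1389 136.7778] [0.6707 0.0922 0.2243] [0.6565 0.0779 0.2198 0.6857 0.1059 0.2273] [[0.6702 0.0926 0.226 ]]
tip 146 [237.9589 247.8151] [0.4597 0.3173 0.0441] [0.4455 0.3036 0.0346 0.4733 0.3317 0.0488] [[0.4599 0.3183 0.0325]]
knob 96 [348.2083 192.625 ] [0.5879 0.062  0.059 ] [0.5726 0.0532 0.0546 0.6037 0.0697 0.0627] [[0.5877 0.0622 0.06  ]]
can 2289 [0.554  0.3533] [-0.9377 -0.3474] -159.66989020503334 -0.10392145480039529 0.11578180718844236 [-0.0316  0.0291] [0.0567 0.0648]
underside [0.6515 0.3894] cap end [0.4454 0.3131]
housing top ((0.6302018761634827, 0.09781763702630997), (0.2902311682701111, 0.06030278652906418), 81.88699340820312) [[ 0.5799 -0.0416]
 [ 0.6396 -0.0501]
 [ 0.6805  0.2372]
 [ 0.6208  0.2457]] 0.11222578930870997
purple 778 [0.424  0.1952 0.2183] [0.4546 0.2256 0.2221] [0.3958 0.1644 0.1671]
```

```bash
cat >> h.py <<'E'
np.set_printoptions(precision=4,suppress=True)
def tool(yaw,elev,flip=1):
    "tool z at heading yaw, elev below horizontal (deg), closing axis horizontal at yaw+90"
    y,e=np.radians([yaw,elev]); z=np.array([np.cos(y)*np.cos(e),np.sin(y)*np.cos(e),-np.sin(e)])
    yy=flip*np.array([-np.sin(y),np.cos(y),0]); return np.stack([np.cross(yy,z),yy,z],1)
def rows(p,M,grasp=True):
    "row shares to bring the grasp point (19 mm behind TCP) or TCP to p with orientation M"
    s=observe(); A=rot(s['ee_rot']); p=np.array(p,float)+(M[:,2]*.019 if grasp else 0)
    d=A.T@(p-s['ee_pos'])/.15; r=R.from_matrix(A.T@M).as_rotvec()/np.pi
    print('row',d,r,'mm',np.linalg.norm(d)*150,'deg',np.linalg.norm(r)*180)
def st():
    s=observe(); A=rot(s['ee_rot']); print(round(s['clock'],2),'tcp',s['ee_pos'],'grasp',s['ee_pos']-.019*A[:,2],'z',A[:,2],'y',A[:,1],'q',s['qpos'],'F',s['force'],'w',s['grip_width'],s['grip_force'])
    open('log.txt','a').write(repr(np.r_[s['qpos'],s['ee_pos'],s['ee_rot']].tolist())+'\n')
E
python3 - <<'E'
from h import *
st(); g=np.array([.497,.332,.036]); M=tool(20.3,65)
rows(g-M[:,2]*.12,M); rows(g-M[:,2]*.12+[0,0,.0],M)
E
```

```text
0.15 tcp [0.2001 0.5386 0.2306] grasp [0.2001 0.5387 0.2496] z [-0.0006 -0.0012 -1.    ] y [ 0.3483  0.9374 -0.0014] q [ 1.094   0.2764  1.5058  0.      1.3607 -0.121 ] F [ 0.5272  0.6035 -0.8684] w 0.08545433331012096 0.0
row [-2.1195 -0.7865  0.6881] [-0.0497 -0.1332 -0.2223] mm 354.46554760010577 deg 47.49190438029213
row [-2.1195 -0.7865  0.6881] [-0.0497 -0.1332 -0.2223] mm 354.46554760010577 deg 47.49190438029213
```

```bash
python3 -m creep '[[85,-1,-0.37,0.1,-0.05,-0.133,-0.222],[85,-1,-0.37,0.1,-0.05,-0.133,-0.222],[85,-1,-0.37,0.1,-0.05,-0.133,-0.222],[85,-1,-0.37,0.1,-0.05,-0.133,-0.222],[85,-1,-0.37,0.1,-0.05,-0.133,-0.222],[85,-1,-0.37,0.1,-0.05,-0.133,-0.222],[85,-1,-0.37,0.1,-0.05,-0.133,-0.222],[85,-1,-0.37,0.1,-0.05,-0.133,-0.222]]'
python3 - <<'E'
from h import *
st(); g=np.array([.497,.332,.036]); M=tool(20.3,65)
rows(g-M[:,2]*.12,M)
E
```

```text
clock: 0.95
ee_pos: [0.3215, 0.4348, 0.2165]
ee_rot: [-0.474, 2.668, 0.109]
force: [-0.3, 0.5, 0.8]
grip_width: 0.0848
grip_force: 0.0
0.95 tcp [0.3215 0.4348 0.2165] grasp [0.314  0.432  0.2337] z [ 0.3961  0.1484 -0.9061] y [-0.3453  0.9385  0.0028] q [ 0.9694  0.0775  1.8885 -0.3324  0.8383 -0.7719] F [-0.2807  0.4825  0.7756] w 0.08480673182593441 0.0
row [-0.2731 -1.0496  0.7784] [ 0.0006  0.0001 -0.0009] mm 200.24405553521922 deg 0.19175388052718137
```

```bash
python3 -m creep '[[85,-0.27,-1,0.5,0,0,0],[85,-0.27,-1,0.6,0,0,0],[85,-0.27,-1,0.7,0,0,0],[85,-0.27,-1,0.7,0,0,0],[85,-0.27,-1,0.7,0,0,0],[85,-0.27,-1,0.7,0,0,0]]'
python3 - <<'E'
from h import *
st(); g=np.array([.497,.332,.036]); M=tool(20.3,65)
rows(g,M); c=cap('wrist'); save(c,'w1.png')
E
```

```text
clock: 1.55
ee_pos: [0.4509, 0.3219, 0.1376]
ee_rot: [-0.472, 2.669, 0.108]
force: [0.4, -0.9, -0.6]
grip_width: 0.085
grip_force: 0.0
1.55 tcp [0.4509 0.3219 0.1376] grasp [0.4434 0.3191 0.1548] z [ 0.3959  0.1473 -0.9064] y [-0.3433  0.9392  0.0027] q [ 0.5475  0.1464  2.0378 -0.1586  0.5338 -1.2538] F [ 0.3887 -0.8655 -0.5835] w 0.08499155455623097 0.0
row [ 0.0034 -0.0441  0.872 ] [ 0.0002 -0.0001 -0.0015] mm 130.968724305253 deg 0.2719344342631454
```

View pics/w1.png

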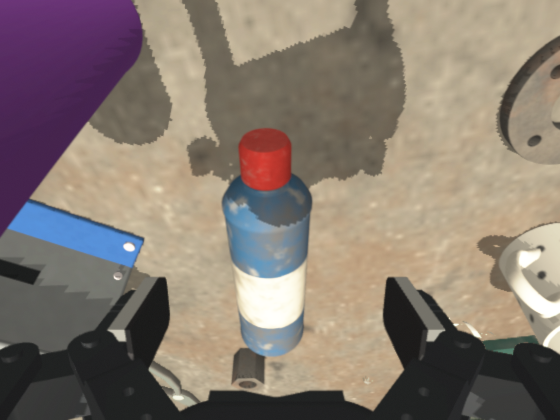

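```bash
python3 -m creep '[[85,0,-0.04,0.2,0,0,0],[85,0,-0.04,0.4,0,0,0],[85,0,-0.04,0.6,0,0,0],[85,0,-0.04,0.75,0,0,0],[85,0,-0.04,0.85,0,0,0],[85,0,-0.04,0.87,0,0,0],[85,0,-0.04,0.87,0,0,0],[85,0,-0.04,0.87,0,0,0]]'
python3 - <<'E'
from h import *
st(); g=np.array([.497,.332,.036]); M=tool(20.3,65)
rows(g,M)
E
```

```text
clock: 2.4
ee_pos: [0.5035, 0.337, 0.021]
ee_rot: [-0.477, 2.665, 0.11]
force: [0.7, -0.3, 0.2]
grip_width: 0.0852
grip_force: 0.0
2.4 tcp [0.5035 0.337  0.021 ] grasp [0.4959 0.3342 0.0382] z [ 0.3978  0.1499 -0.9051] y [-0.3473  0.9377  0.0026] q [ 0.5146  0.3887  2.0877 -0.279   0.2396 -1.1533] F [ 0.7039 -0.2707  0.2222] w 0.08524612000008425 0.0
row [ 0.0049 -0.0166  0.0141] [ 0.0008  0.0009 -0.0002] mm 3.3541858387816132 deg 0.21954433945163618
```

```bash
python3 -m creep '[[0,0,-0.015,0.015,0,0,0],[0,0,-0.015,0.015,0,0,0],[0,0,-0.015,0.015,0,0,0],[0,0,-0.015,0.015,0,0,0],[0,0,-0.015,0.015,0,0,0],[0,0,-0.015,0.015,0,0,0],[0,0,-0.015,0.015,0,0,0],[0,0,-0.015,0.015,0,0,0]]' 90
python3 - <<'E'
from h import *
st(); s=observe(); A=rot(s['ee_rot']); print('world x,y,z in tool shares per 0.15'); print(A.T)
g=np.array([.497,.332,.036]); M=tool(20.3,65); rows([.49,.33,.18],M)
E
```

```text
clock: 3.2
ee_pos: [0.5049, 0.3343, 0.0196]
ee_rot: [-0.476, 2.665, 0.11]
force: [-6.5, -2.2, 11.9]
grip_width: 0.0604
grip_force: 94.2
3.2 tcp [0.5049 0.3343 0.0196] grasp [0.4973 0.3315 0.0368] z [ 0.3984  0.1496 -0.9049] y [-0.3467  0.938   0.0024] q [ 0.5083  0.3906  2.0906 -0.2766  0.2337 -1.1605] F [-6.5216 -2.2092 11.8861] w 0.06037187058871922 94.24755280371755
world x,y,z in tool shares per 0.15
[[-0.8492 -0.3128 -0.4256]
 [-0.3467  0.938   0.0024]
 [ 0.3984  0.1496 -0.9049]]
row [-0.3614  0.0095 -0.8847] [ 0.0007  0.001  -0.0004] mm 143.36465796081632 deg 0.2320293469088649
```

```bash
python3 -m creep '[[85,0,0,0,0,0,0],[85,0,0,0,0,0,0],[85,0,0,0,0,0,0],[85,0,0,0,0,0,0],[85,0.015,0,0.03,0,0,0],[85,0.03,0,0.06,0,0,0],[85,0.03,0,0.06,0,0,0],[85,0.03,0,0.06,0,0,0]]'
python3 - <<'E'
from h import *
st()
E
python3 -m creep '[[0,0,0,0,0,0,0],[0,0,0,0,0,0,0],[0,0,0,0,0,0,0],[0,0,0,0,0,0,0],[0,0,0,0,0,0,0],[0,0,0,0,0,0,0],[0,0,0,0,0,0,0]]' 90
python3 - <<'E'
from h import *
st()
M=tool(20.3,65); rows([.49,.33,.18],M)
E
```

```text
clock: 4.0
ee_pos: [0.5046, 0.3341, 0.0071]
ee_rot: [-0.476, 2.668, 0.108]
force: [-0.3, 0.7, 0.5]
grip_width: 0.0853
grip_force: 0.0
4.0 tcp [0.5046 0.3341 0.0071] grasp [0.4971 0.3312 0.0243] z [ 0.3958  0.1481 -0.9063] y [-0.3463  0.9381  0.0021] q [ 0.508   0.4125  2.1008 -0.3137  0.206  -1.1223] F [-0.2743  0.6628  0.4908] w 0.08531599554818309 0.0
clock: 4.7
ee_pos: [0.5046, 0.3342, 0.0086]
ee_rot: [-0.477, 2.666, 0.109]
force: [-4.4, -2.5, 7.7]
grip_width: 0.0611
grip_force: 95.2
4.7 tcp [0.5046 0.3342 0.0086] grasp [0.497  0.3313 0.0259] z [ 0.3974  0.1489 -0.9055] y [-0.3469  0.9379  0.002 ] q [ 0.5084  0.4098  2.1009 -0.3138  0.2068 -1.1227] F [-4.4203 -2.4521  7.6934] w 0.06108532697195701 95.15403399942443
row [-0.3932  0.0097 -0.9505] [ 0.0006  0.0006 -0.0003] mm 154.30094139539915 deg 0.15670398135886882
```

```bash
python3 - <<'E'
from h import *
import pickle
c=pickle.load(open('c0.pkl','rb'))['top']; p=pts(c,c['depth']>0)
a=np.array([-.9377,-.3474]); d=p[:,:2]-[.6515,.3894]; t=d@a; n=d@[-a[1],a[0]]
for h in range(5,225,10):
    k=(abs(t-h/1e3)<.005)&(abs(n)<.05)&(p[:,2]>.028); print(h,k.sum(),n[k].min()*1e3,n[k].max()*1e3,p[k,2].max()*1e3)
E
```

```text
5 104 -32.47245510104187 28.8572786031265 66.15761060862779
15 104 -30.532828002712268 28.48460362740967 65.34057464506104
25 104 -30.848356254601022 28.892747786491736 65.06520898189483
35 117 -33.45524688716535 28.95527875359046 65.25648965027209
45 110 -34.07809338566722 28.660762698665973 65.29105389871692
55 109 -32.631695541742495 29.304676035143107 64.89298385928232
65 112 -32.72853680296388 28.95402454326162 64.65440953313917
75 113 -32.98687568280127 29.58167641465155 65.69786307315917
85 110 -32.107874059016524 29.26889750249497 65.1769284148761
95 116 -32.40636376021191 29.247613326101032 65.84143154380972
105 116 -32.437924186270116 29.73915518923431 65.47562768868676
115 116 -31.47655366022556 29.809798182134777 64.89884807447066
125 113 -32.35101862171551 29.801807879145414 64.77802302804191
135 115 -32.50938651422054 29.702269506282075 64.83699248446051
145 118 -32.909221153467925 30.135734692359442 64.90313575764073
155 116 -31.7597472827348 30.0648443790914 64.39383886862981
165 115 -31.80089821855442 30.711989107331988 63.9831552826573
175 118 -31.85516979549777 29.715458373800143 64.54977960925257
185 76 -26.140853551541287 21.7130396987549 57.18691292515432
195 62 -17.315471599867344 15.838146337729974 49.15911502937564
205 64 -17.760052232543483 15.710622786780714 49.693730654641556
215 59 -17.813017370001326 15.497836012701974 48.333669162078266
```

```bash
python3 -m creep '[[0,-0.03,0,-0.06,0,0,0],[0,-0.08,0,-0.18,0,0,0],[0,-0.15,0,-0.35,0,0,0],[0,-0.22,0,-0.5,0,0,0],[0,-0.3,0,-0.7,0,0,0],[0,-0.39,0,-0.9,0,0,0],[0,-0.42,0,-0.95,0,0,0],[0,-0.42,0,-0.95,0,0,0],[0,-0.42,0,-0.95,0,0,0]]'
python3 - <<'E'
from h import *
st()
M=tool(20.3,65); rows([.48,.33,.32],M); c=cap('wrist'); save(c,'w2.png'); c=cap('scene'); save(c,'s2.png',(140,60,480,330))
E
```

```text
clock: 5.6
ee_pos: [0.5, 0.3316, 0.1607]
ee_rot: [-0.477, 2.673, 0.106]
force: [-0.4, -0.6, -5.3]
grip_width: 0.0608
grip_force: 98.6
5.6 tcp [0.5    0.3316 0.1607] grasp [0.4925 0.3288 0.178 ] z [ 0.392   0.1459 -0.9083] y [-0.346   0.9382  0.0014] q [ 0.5084  0.1822  1.9165 -0.1095  0.6186 -1.3398] F [-0.4304 -0.5868 -5.2535] w 0.060775691701551206 98.61846646293998
row [-0.3279  0.0373 -0.8917] [ 0.0003 -0.0015 -0.0005] mm 142.62072613883592 deg 0.29036877394852645
```

View pics/s2.png

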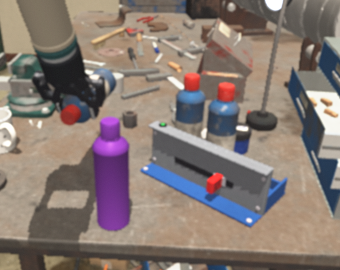

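```bash
python3 -m creep '[[0,-0.1,0,-0.2,0,0,0],[0,-0.2,0,-0.5,0,0,0],[0,-0.33,0.04,-0.9,0,0,0],[0,-0.33,0.04,-0.9,0,0,0],[0,-0.33,0.04,-0.9,0,0,0],[0,-0.33,0.04,-0.9,0,0,0]]'
python3 - <<'E'
from h import *
st()
M=tool(20.3,65); rows([.48,.2,.42],M); rows([.48,.05,.42],M)
E
```

```text
clock: 6.3
ee_pos: [0.487, 0.333, 0.3035]
ee_rot: [-0.477, 2.673, 0.106]
force: [-0.9, 0.2, -5.7]
grip_width: 0.0609
grip_force: 99.7
6.3 tcp [0.487  0.333  0.3035] grasp [0.4796 0.3302 0.3208] z [ 0.392   0.1459 -0.9083] y [-0.3462  0.9382  0.0013] q [ 0.5255  0.0529  1.6884 -0.0852  0.9759 -1.3659] F [-0.8697  0.2225 -5.6807] w 0.06089159945022498 99.66769815422595
row [-0.0072 -0.8146 -0.7262] [ 0.0003 -0.0015 -0.0004] mm 163.69618279108676 deg 0.29115413705614007
row [ 0.3067 -1.7528 -0.872 ] [ 0.0003 -0.0015 -0.0004] mm 297.23983845193476 deg 0.29115413705614007
```

```bash
python3 -m creep '[[0,0,-0.2,-0.3,0,0,0],[0,0,-0.45,-0.5,0,0,0],[0,0,-0.8,-0.73,0,0,0],[0,0.1,-0.9,-0.75,0,0,0],[0,0.1,-0.97,-0.77,0,0,0],[0,0.1,-0.97,-0.77,0,0,0],[0,0.1,-0.97,-0.77,0,0,0]]'
python3 - <<'E'
from h import *
st()
M=tool(20.3,65); rows([.50,.03,.42],M);rows([.50,.03,.42],tool(37,25))
E
```

```text
clock: 7.0
ee_pos: [0.4797, 0.1752, 0.4018]
ee_rot: [-0.475, 2.673, 0.109]
force: [-0.4, 0.9, -5.4]
grip_width: 0.0607
grip_force: 101.3
7.0 tcp [0.4797 0.1752 0.4018] grasp [0.4723 0.1724 0.419 ] z [ 0.3921  0.1477 -0.908 ] y [-0.3454  0.9384  0.0035] q [ 0.1509 -0.1165  1.6142  0.0928  1.2213 -1.785 ] F [-0.4261  0.9092 -5.3933] w 0.060731202394546116 101.29526933189481
row [ 0.1356 -0.9553 -0.0736] [ 0.0008 -0.0013 -0.0009] mm 145.14477500502718 deg 0.317190797028686
row [ 0.0588 -0.922  -0.1055] [-0.0664 -0.2217 -0.0683] mm 139.4758612844146 deg 43.431484558333736
```

```bash
cat > fk.py <<'E'
from h import *
from scipy.optimize import least_squares
e=lambda s,a,i=False:R.from_euler(s,a).as_matrix()
def fk(q,p,s4=1,s6=1):
    q1,q2,q3,q4,q5,q6=q
    A=e('z',q1);B=A@e('y',q2);C=B@e('y',q3);D=C@e('z',s4*q4)@e('y',q5);M=D@e('z',s6*q6+p[7])
    x=A@[p[0],p[1],p[2]]+B@[0,0,p[3]]+C@[p[4],0,p[5]]+D@[0,0,p[6]]+M@[p[8],p[9],0]
    return x,M
L=np.array([eval(l) for l in open('log.txt')])
def res(p,s4,s6):
    o=[]
    for l in L:
        x,M=fk(l[:6],p,s4,s6); o+=list((x-l[6:9])*5)+list((R.from_matrix(M.T@rot(l[9:]))).as_rotvec())
    return np.array(o+list(.001*p[8:]))
def fit():
    best=None
    for s4 in(1,-1):
        for s6 in(1,-1):
            for o in(-1.57,0,1.57):
                r=least_squares(res,[0,0,.3,.4,0,.4,.2,o,0,0],args=(s4,s6))
                if best is None or r.cost<best[0].cost: best=(r,s4,s6)
    return best
LO=np.array([-2.89,-.75,.22,-1.18,.11,-2.7]);HI=np.array([2.89,2.08,2.7,4.32,2.71,2.7])
def ik(b,pos,M,n=20,seed=0,q0=None):
    g=np.random.default_rng(seed);S=[]
    f=lambda q:np.r_[(fk(q,b[0].x,*b[1:])[0]-pos)*5,R.from_matrix(fk(q,b[0].x,*b[1:])[1].T@M).as_rotvec()]
    for i in range(n):
        r=least_squares(f,q0 if (q0 is not None and i==0) else g.uniform(LO+.01,HI-.01),bounds=(LO,HI))
        if r.cost<1e-6 and not any(np.allclose(r.x,s,atol=.02) for s in S):S.append(r.x)
    return S
E
python3 - <<'E'
from fk import *
b=fit(); print(b[0].cost,b[1:],b[0].x)
import pickle; pickle.dump(b,open('fk.pkl','wb'))
for yaw in (10,37,60):
  for el in(25,):
    M=tool(yaw,el)
    for g in ([.5,.03,.42],[.66,.007,.156]):
        for q in ik(b,np.array(g)+.019*M[:,2],M): print(yaw,el,g,q)
E
```

```text
3.72309384101014e-30 (1, 1) [ 0.      0.0694  0.1368  0.6297  0.0604  0.4211  0.3645  1.5708  0.
 -0.    ]
10 25 [0.66, 0.007, 0.156] [-0.3308  0.405   2.3573  2.4941  0.8145  1.8198]
37 25 [0.66, 0.007, 0.156] [-0.5721  0.4722  2.1503  1.6439  1.0212  2.1483]
60 25 [0.66, 0.007, 0.156] [-0.6056  0.5754  1.8757  1.224   1.2886  2.2929]
```

```bash
cat > path.py <<'E'
from fk import *
import pickle
from scipy.spatial.transform import Slerp
b=pickle.load(open('fk.pkl','rb'))
def track(q,wps,n=8):
    "wps: list of (grasp point, M). returns q at waypoints, worst residual, closest limit margin"
    f=lambda q,pos,M:np.r_[(fk(q,b[0].x,*b[1:])[0]-pos)*5,R.from_matrix(fk(q,b[0].x,*b[1:])[1].T@M).as_rotvec()]
    out=[];worst=0;marg=9;dq=0
    for (p0,M0),(p1,M1) in zip(wps[:-1],wps[1:]):
        sl=Slerp([0,1],R.from_matrix([M0,M1]))
        for t in np.linspace(0,1,n+1)[1:]:
            M=sl(t).as_matrix();p=np.array(p0)+t*(np.array(p1)-p0)+.019*M[:,2]
            r=least_squares(f,np.clip(q,LO+1e-4,HI-1e-4),args=(p,M),bounds=(LO,HI));dq=max(dq,abs(r.x-q).max());q=r.x
            worst=max(worst,np.sqrt(2*r.cost));marg=min(marg,np.minimum(q-LO,HI-q).min())
        out.append(q)
    return out,worst,marg,dq
E
python3 - <<'E'
from path import *
for be in(55,65,75,88):
    M=tool(20.3,be,-1); G=[.497,.332,.03]
    S=ik(b,np.array(G)+.019*M[:,2],M,12)
    for q in S:
        for f in(15,37,60):
          for mid in([.62,-.02,.42],):
            F=tool(f,90-be,-1)
            o,w,m,d=track(q,[(G,M),([.48,.33,.42],M),([.5,.05,.42],M),(mid,F),([.66,.007,.18],F),([.66,.007,.156],F)])
            print(be,f,'res %.3f marg %.3f step %.2f'%(w,m,d),q,o[-1])
E
```

```text
55 15 res 0.674 marg 0.000 step 3.15 [ 0.5311  0.4173  2.2305  3.8883  0.1491 -2.1666] [-0.3476  0.3175  2.22    2.0216  0.5479 -0.8967]
55 37 res 0.674 marg 0.000 step 3.10 [ 0.5311  0.4173  2.2305  3.8883  0.1491 -2.1666] [-0.5102  0.3906  2.0686  1.431   0.8588 -0.7038]
55 60 res 0.742 marg 0.000 step 3.16 [ 0.5311  0.4173  2.2305  3.8883  0.1491 -2.1666] [-0.5524  0.5027  1.8302  1.086   1.1822 -0.6739]
65 15 res 0.000 marg 0.241 step 0.21 [ 0.5108  0.403   2.0942 -0.303   0.2226  2.0088] [-0.3954  0.4117  2.3344  2.3046  0.8414 -1.2496]
65 37 res 0.000 marg 0.241 step 0.16 [ 0.5108  0.403   2.0942 -0.303   0.2226  2.0088] [-0.5721  0.4722  2.1503  1.6439  1.0212 -0.9933]
65 60 res 0.000 marg 0.241 step 0.21 [ 0.5108  0.403   2.0942 -0.303   0.2226  2.0088] [-0.6056  0.5754  1.8757  1.224   1.2886 -0.8487]
75 15 res 0.000 marg 0.274 step 0.31 [ 0.4934  0.4253  1.9555 -0.0746  0.5025  1.7706] [-0.4323  0.5586  2.4262  2.4133  1.1901 -1.463 ]
75 37 res 0.000 marg 0.488 step 0.22 [ 0.4934  0.4253  1.9555 -0.0746  0.5025  1.7706] [-0.6166  0.5842  2.2118  1.7725  1.2209 -1.22  ]
75 60 res 0.000 marg 0.511 step 0.23 [ 0.4934  0.4253  1.9555 -0.0746  0.5025  1.7706] [-0.642   0.6638  1.9092  1.3301  1.4135 -0.9987]
88 15 res 0.000 marg 0.209 step 0.43 [ 0.475   0.4922  1.7751 -0.0056  0.8397  1.6952] [-0.4547  0.8     2.4906  2.423   1.6482 -1.6687]
88 37 res 0.000 marg 0.447 step 0.30 [ 0.475   0.4922  1.7751 -0.0056  0.8397  1.6952] [-0.6423  0.7595  2.2529  1.8469  1.5002 -1.4465]
88 60 res 0.000 marg 0.745 step 0.27 [ 0.475   0.4922  1.7751 -0.0056  0.8397  1.6952] [-0.6623  0.7949  1.9319  1.4298  1.5945 -1.1602]
```

```bash
python3 -m creep '[[0,-0.1,0.3,0.1,0,0,0],[0,-0.1,0.6,0.3,0,0,0],[0,-0.1,0.8,0.5,0,0,0],[0,-0.1,0.97,0.77,0,0,0],[0,-0.1,0.97,0.77,0,0,0],[0,-0.1,0.97,0.77,0,0,0]]'
python3 - <<'E'
from h import *
st()
M=tool(20.3,65); rows([.49,.33,.175],M)
E
```

```text
clock: 7.6
ee_pos: [0.4868, 0.3353, 0.3032]
ee_rot: [-0.482, 2.672, 0.108]
force: [0.8, 0.5, -3.9]
grip_width: 0.0611
grip_force: 102.4
7.6 tcp [0.4868 0.3353 0.3032] grasp [0.4794 0.3325 0.3205] z [ 0.3911  0.1473 -0.9085] y [-0.3494  0.937   0.0015] q [ 0.529   0.055   1.6868 -0.0849  0.9757 -1.3659] F [ 0.7824  0.5097 -3.8665] w 0.06105824051824642 102.44958434253931
row [ 0.3498 -0.0423  0.9063] [ 0.0008 -0.0016  0.0005] mm 145.85563112592277 deg 0.34190626032066856
```

```bash
python3 -m creep '[[0,0.1,0,0.3,0,0,0],[0,0.25,-0.02,0.6,0,0,0],[0,0.35,-0.04,0.9,0,0,0],[0,0.35,-0.04,0.9,0,0,0],[0,0.35,-0.04,0.9,0,0,0]]'
python3 - <<'E'
from h import *
st()
M=tool(20.3,65); rows([.497,.3315,.028],M)
E
```

```text
clock: 8.1
ee_pos: [0.5006, 0.3321, 0.1634]
ee_rot: [-0.475, 2.665, 0.11]
force: [1.5, 1.3, -3.0]
grip_width: 0.0605
grip_force: 100.1
8.1 tcp [0.5006 0.3321 0.1634] grasp [0.493  0.3292 0.1806] z [ 0.3984  0.1493 -0.905 ] y [-0.3458  0.9383  0.0026] q [ 0.5088  0.1779  1.9177 -0.1108  0.6137 -1.338 ] F [ 1.5217  1.3345 -3.0036] w 0.060495692449819984 100.13930599205196
row [0.406  0.002  0.9336] [ 0.0006  0.001  -0.0007] mm 152.70436448047533 deg 0.24298243114059903
```

```bash
python3 -m creep '[[0,0.08,0,0.2,0,0,0],[0,0.2,0,0.45,0,0,0],[0,0.3,0,0.7,0,0,0],[0,0.37,0,0.85,0,0,0],[0,0.395,0,0.9,0,0,0],[0,0.4,0,0.91,0,0,0],[0,0.4,0,0.92,0,0,0],[0,0.4,0,0.92,0,0,0]]'
python3 - <<'E'
from h import *
st()
E
python3 -m creep '[[85,0,0,0,0,0,0],[85,0,0,0,0,0,0],[85,0,0,0,0,0,0],[85,0,0,0,0,0,0],[85,0,0,0,0,0,0],[85,0,0,-0.1,0,0,0],[85,0,0,-0.3,0,0,0],[85,0,0,-0.6,0,0,0],[85,0,0,-0.9,0,0,0],[85,0,0,-0.9,0,0,0],[85,0,0,-0.9,0,0,0]]'
python3 - <<'E'
from h import *
st();g=np.array([.497,.332,.03]);M=tool(20.3,70,-1); rows(g-.15*M[:,2],M)
E
```

```text
clock: 8.9
ee_pos: [0.5058, 0.3351, 0.0151]
ee_rot: [-0.474, 2.66, 0.112]
force: [0.5, -1.2, 0.4]
grip_width: 0.0611
grip_force: 99.8
8.9 tcp [0.5058 0.3351 0.0151] grasp [0.4981 0.3323 0.0322] z [ 0.4024  0.1521 -0.9027] y [-0.3465  0.9381  0.0036] q [ 0.5087  0.3995  2.097  -0.3017  0.2141 -1.1341] F [ 0.5264 -1.2435  0.4236] w 0.061073172711571526 99.81252133380622
clock: 10.0
ee_pos: [0.4497, 0.3137, 0.1354]
ee_rot: [-0.476, 2.664, 0.11]
force: [-0.0, -0.3, -0.6]
grip_width: 0.0852
grip_force: 0.0
10.0 tcp [0.4497 0.3137 0.1354] grasp [0.4422 0.3109 0.1526] z [ 0.3989  0.15   -0.9047] y [-0.3466  0.938   0.0027] q [ 0.5307  0.1391  2.0563 -0.1474  0.5163 -1.2811] F [-0.0334 -0.2692 -0.5945] w 0.08520080108523917 0.0
row [-0.0855  0.0052 -0.09  ] [ 0.0455 -0.0012  0.9985] mm 18.631627055619802 deg 179.9183108131766
```

```bash
python3 -m creep '[[85,-0.02,0,-0.3,0,0,0.05],[85,-0.02,0,-0.3,0,0,0.1],[85,-0.02,0,-0.3,0,0,0.15],[85,-0.02,0,-0.3,0,0,0.2],[85,-0.02,0,-0.3,0,0,0.25],[85,-0.02,0,-0.3,0,0,0.3],[85,-0.02,0,-0.3,0,0,0.35],[85,-0.02,0,-0.3,0,0,0.4],[85,-0.02,0,-0.3,0,0,0.45],[85,-0.02,0,-0.3,0,0,0.5],[85,-0.02,0,-0.3,0,0,0.5]]'
python3 - <<'E'
from h import *
st();g=np.array([.497,.332,.03]);M=tool(20.3,70,-1); rows(g-.15*M[:,2],M)
c=cap('top'); import pickle; pickle.dump(c,open('c1.pkl','wb')); save(c,'t3.png',(150,110,420,300))
E
```

```text
clock: 11.1
ee_pos: [0.4339, 0.3073, 0.1736]
ee_rot: [1.635, 2.335, 0.516]
force: [0.4, 0.5, -0.4]
grip_width: 0.0848
grip_force: 0.0
11.1 tcp [0.4339 0.3073 0.1736] grasp [0.4264 0.3045 0.1908] z [ 0.3933  0.1464 -0.9077] y [0.8532 0.3097 0.4197] q [ 0.5374  0.0688  2.0187 -0.1285  0.6311  0.2761] F [ 0.4234  0.5307 -0.419 ] w 0.08480254328851465 0.0
row [0.0089 0.0814 0.1883] [ 0.0207 -0.0213  0.4979] mm 30.797563142723153 deg 89.7835012856333
```

View pics/t3.png

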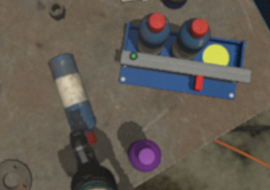

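The can lies as before (body crop (65,85) to (90,125)), partly covered by the gripper. I finish the half turn and measure it again.

```bash
python3 -m creep '[[85,0,0.05,0,0,0,0.05],[85,0,0.08,0,0,0,0.1],[85,0,0.08,0,0,0,0.15],[85,0,0.08,0,0,0,0.2],[85,0,0.08,0,0,0,0.25],[85,0,0.08,0,0,0,0.3],[85,0,0.08,0,0,0,0.35],[85,0,0.08,0,0,0,0.4],[85,0,0.08,0.0,0,0,0.45],[85,0,0.08,0.0,0.02,-0.02,0.498],[85,0,0.08,0,0.02,-0.02,0.498],[85,0,0.08,0,0.02,-0.02,0.498]]'
python3 - <<'E'
from h import *
import pickle
st();g=np.array([.497,.332,.028]);M=tool(20.3,70,-1); rows(g,M)
for f in('c0.pkl','c1.pkl'):
    c=pickle.load(open(f,'rb')); c=c.get('top',c)
    p=pts(c,c['depth']>0); p=p[(p[:,2]>.03)&(p[:,2]<.075)&(p[:,0]>.53)&(p[:,0]<.66)&(p[:,1]>.3)&(p[:,1]<.44)]
    d=p[:,:2]; 
    # edge midline: slices along prior axis
    a=np.array([.9377,.3474]);n=np.array([-.3474,.9377]); t=(d-[.554,.3533])@a; w=(d-[.554,.3533])@n
    T=np.arange(0,.08,.008); mid=[(w[abs(t-x)<.004].min()+w[abs(t-x)<.004].max())/2 for x in T]
    k=np.polyfit(T,mid,1); print(f,'heading',20.33+np.degrees(np.arctan(k[0])),'offset at t=0,-.06 mm',k[1]*1e3,(k[1]-.06*k[0])*1e3,'tmax',t.max())
E
```

```text
clock: 12.35
ee_pos: [0.4454, 0.3117, 0.1799]
ee_rot: [-2.983, -0.542, -0.536]
force: [0.3, -0.2, 0.4]
grip_width: 0.0849
grip_force: 0.0
12.35 tcp [0.4454 0.3117 0.1799] grasp [0.4393 0.3094 0.1977] z [ 0.3261  0.1218 -0.9375] y [ 0.3515 -0.9362  0.0006] q [ 0.5206  0.105   1.9268 -0.0821  0.7602  1.7816] F [ 0.3068 -0.1636  0.3684] w 0.08494213633461153 0.0
row [-0.0071 -0.0065  1.2045] [-0.0004 -0.0021  0.0015] mm 180.6840171261355 deg 0.46705238178138414
c0.pkl heading 20.8865255646372 offset at t=0,-.06 mm 1.282578476419367 0.6997679391608828 tmax 0.10393947767266576
c1.pkl heading 20.393569561911356 offset at t=0,-.06 mm 0.779667992937343 0.7130980760575775 tmax 0.1028476205303123
```

```bash
python3 -m creep '[[85,0,0,0.2,0,0,0],[85,0,-0.005,0.45,0,0,0],[85,0,-0.005,0.7,0,0,0],[85,0,-0.005,0.9,0,0,0],[85,0,-0.005,0.95,0,0,0],[85,0,-0.005,0.95,0,0,0]]'
python3 -m creep '[[85,0,0,0.1,0,0,0],[85,0,0,0.2,0,0,0],[85,0,0,0.25,0,0,0],[85,0,0,0.25,0,0,0]]'
python3 - <<'E'
from h import *
st();g=np.array([.497,.332,.028]);M=tool(20.3,70,-1); rows(g,M)
E
```

```text
clock: 12.95
ee_pos: [0.4898, 0.329, 0.0456]
ee_rot: [-2.984, -0.543, -0.533]
force: [-0.5, -0.8, 0.1]
grip_width: 0.0854
grip_force: 0.0
clock: 13.35
ee_pos: [0.5031, 0.3343, 0.0129]
ee_rot: [-2.982, -0.541, -0.539]
force: [-0.7, 0.2, -0.0]
grip_width: 0.0855
grip_force: 0.0
13.35 tcp [0.5031 0.3343 0.0129] grasp [0.4969 0.332  0.0307] z [ 0.3276  0.1229 -0.9368] y [ 0.3515 -0.9362  0.0001] q [ 0.5015  0.4079  2.0316 -0.145   0.3514  1.8405] F [-0.6957  0.1545 -0.0427] w 0.08551095057495187 0.0
row [-0.0065  0.0004  0.017 ] [-0.0005 -0.0027  0.0015] mm 2.7291454465253744 deg 0.5553204718491568
```

Grip and lift.

```bash
python3 -m creep '[[0,0,0,0.017,0,0,0],[0,0,0,0.017,0,0,0],[0,0,0,0.017,0,0,0],[0,0,0,0.017,0,0,0],[0,0,0,0.017,0,0,0],[0,0,0,0.017,0,0,0],[0,0,0,0.017,0,0,0],[0,0,0,0.017,0,0,0],[0,0.02,0,-0.04,0,0,0],[0,0.05,0,-0.14,0,0,0],[0,0.1,0,-0.3,0,0,0]]' 90
python3 - <<'E'
from h import *
st();M=tool(20.3,70,-1); rows([.49,.332,.2],M); rows([.48,.332,.32],M)
E
```

```text
clock: 14.45
ee_pos: [0.4985, 0.332, 0.0581]
ee_rot: [-2.987, -0.541, -0.527]
force: [0.8, 0.3, -5.3]
grip_width: 0.0607
grip_force: 98.4
14.45 tcp [0.4985 0.332  0.0581] grasp [0.4924 0.3298 0.076 ] z [ 0.3206  0.1191 -0.9397] y [ 0.3508 -0.9365  0.001 ] q [ 0.5019  0.3338  1.9865 -0.1085  0.4781  1.8019] F [ 0.8306  0.3415 -5.2986] w 0.06073494061349588 98.39840036351234
row [ 0.2736 -0.0186 -0.7805] [-0.0002  0.      0.0013] mm 124.089216977267 deg 0.23961738747127104
row [ 0.4886 -0.0413 -1.5536] [-0.0002  0.      0.0013] mm 244.37085572740713 deg 0.23961738747127104
```

```bash
python3 -m creep '[[0,0.1,0,-0.25,0,0,0],[0,0.2,0,-0.5,0,0,0],[0,0.3,0,-0.8,0,0,0],[0,0.35,0,-1,0,0,0],[0,0.35,0,-1,0,0,0],[0,0.35,0,-1,0,0,0]]'
python3 -m creep '[[0,0.1,0,-0.25,0,0,0],[0,0.2,0.1,-0.5,0,0,0],[0,0.35,0.2,-0.8,0,0,0],[0,0.4,0.3,-1,0,0,0],[0,0.4,0.3,-1,0,0,0],[0,0.4,0.3,-1,0,0,0]]'
python3 - <<'E'
from h import *
st();M=tool(20.3,70,-1); rows([.48,.18,.42],M); rows([.52,.04,.42],M)
E
```

```text
clock: 15.05
ee_pos: [0.4967, 0.3317, 0.2175]
ee_rot: [-2.984, -0.541, -0.533]
force: [-1.1, -0.9, -5.4]
grip_width: 0.0608
grip_force: 98.6
clock: 15.65
ee_pos: [0.5164, 0.2911, 0.3762]
ee_rot: [-2.985, -0.54, -0.527]
force: [-0.5, -0.4, -5.3]
grip_width: 0.0607
grip_force: 100.0
15.65 tcp [0.5164 0.2911 0.3762] grasp [0.5103 0.2888 0.3941] z [ 0.3208  0.1205 -0.9395] y [ 0.3502 -0.9367 -0.0006] q [ 0.4057  0.0663  1.4714 -0.0167  1.2546  1.6212] F [-0.5247 -0.4016 -5.2658] w 0.06065647408822278 99.96113813482225
row [-0.3572  0.6085 -0.3144] [-0.0005 -0.0002  0.001 ] mm 115.87607422566407 deg 0.2050709076956699
row [-0.4295  1.5761 -0.3413] [-0.0005 -0.0002  0.001 ] mm 250.3302427487072 deg 0.2050709076956699
```

```bash
python3 -m creep '[[0,-0.1,0.25,-0.1,0,0,0],[0,-0.2,0.5,-0.2,0,0,0],[0,-0.25,0.8,-0.3,0,0,0],[0,-0.3,1,-0.35,0,0,0],[0,-0.3,1,-0.35,0,0,0],[0,-0.3,1,-0.35,0,0,0]]'
python3 - <<'E'
from path import *
st();M=tool(20.3,70,-1);F=tool(40,20,-1); rows([.53,.04,.44],M); rows([.62,-.01,.44],F)
s=observe();A=rot(s['ee_rot']);g=s['ee_pos']-.019*A[:,2]
print(track(s['qpos'],[(g,A),([.53,.04,.44],M),([.62,-.01,.44],F),([.66,.007,.18],F)]))
E
```

```text
clock: 16.25
ee_pos: [0.5124, 0.1297, 0.4093]
ee_rot: [-2.983, -0.538, -0.526]
force: [-0.0, 0.3, -4.1]
grip_width: 0.0608
grip_force: 101.2
16.25 tcp [0.5124 0.1297 0.4093] grasp [0.5063 0.1274 0.4271] z [ 0.3197  0.1227 -0.9396] y [ 0.3496 -0.9369 -0.0033] q [ 0.0392 -0.0417  1.5034  0.113   1.3489  1.247 ] F [-0.0316  0.2703 -4.1126] w 0.060836202362256855 101.17039061151445
row [-0.0225  0.6011 -0.1016] [-0.0013 -0.0001  0.0005] mm 91.50845768131437 deg 0.25353236286022296
row [0.4873 1.083  0.0018] [ 0.0785  0.2747 -0.08  ] mm 178.138789112292 deg 53.4008211726435
([array([-0.1687, -0.0191,  1.4515,  0.1741,  1.4062,  1.0455]), array([-0.694 ,  0.0845,  1.8496,  1.2963,  1.2895, -0.2926]), array([-0.608 ,  0.4874,  2.1315,  1.6173,  1.1384, -1.0113])], np.float64(5.801165084787112e-11), np.float64(0.5685264889024859), np.float64(0.1848787978222249))
```

```bash
python3 -m creep '[[0,0,0.2,-0.05,0,0,0],[0,0,0.4,-0.1,0,0,0],[0,0.1,0.6,-0.1,0.01,0.04,-0.01],[0,0.15,0.7,-0.1,0.02,0.08,-0.02],[0,0.2,0.8,-0.08,0.03,0.12,-0.035],[0,0.25,0.9,-0.06,0.045,0.16,-0.045],[0,0.3,1,-0.04,0.055,0.2,-0.055],[0,0.4,1,0,0.067,0.235,-0.067],[0,0.49,1,0,0.0785,0.2747,-0.08],[0,0.49,1,0,0.0785,0.2747,-0.08],[0,0.49,1,0,0.0785,0.2747,-0.08],[0,0.49,1,0,0.0785,0.2747,-0.08]]'
python3 - <<'E'
from h import *
st();F=tool(40,20,-1); rows([.645,0,.38],F)
c=cap('scene'); save(c,'s4.png')
E
```

```text
clock: 17.45
ee_pos: [0.6308, 0.0149, 0.4396]
ee_rot: [-2.152, -0.792, -1.516]
force: [-0.5, 0.0, -4.8]
grip_width: 0.0609
grip_force: 101.5
17.45 tcp [0.6308 0.0149 0.4396] grasp [0.6171 0.0034 0.446 ] z [ 0.7204  0.6054 -0.3385] y [ 0.6451 -0.7641  0.0063] q [-0.675   0.0663  1.8573  1.3022  1.2768 -0.2851] F [-0.4504  0.0047 -4.7735] w 0.06092869682482816 101.461829287
row [-0.3721  0.1345  0.2695] [-0.0002 -0.0012  0.0022] mm 71.80391817418354 deg 0.45667263405257713
```

View pics/s4.png

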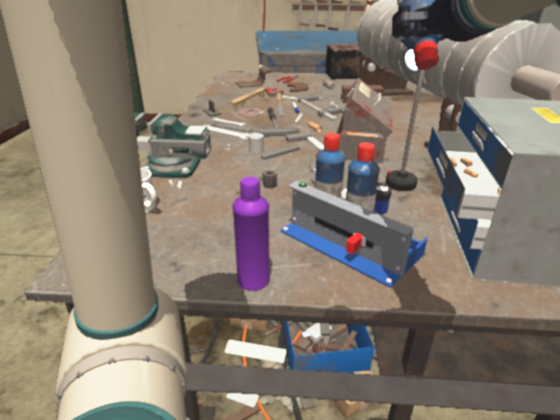

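```bash
cat > cap.py <<'E'
from h import *
def red(n,zmin,zmax,near,rad=.06):
    c=cap(n);H=hsv(c);m=((H[...,0]<8)|(H[...,0]>172))&(H[...,1]>140)&(H[...,2]>70)
    p=pts(c,m); k=(p[:,2]>zmin)&(p[:,2]<zmax)&(np.hypot(*(p[:,:2]-near).T)<rad); return p[k]
E
python3 - <<'E'
from cap import *
p=red('top',.4,.6,[.63,0]); t=p[p[:,2]>p[:,2].max()-.012]; print(len(p),len(t),t.mean(0),p[:,2].max(),np.percentile(t,[3,97],axis=0))
E
```

```text
91 5 [0.5753 0.0124 0.4677] 0.4684103172085656 [[0.5744 0.0085 0.4671]
 [0.5759 0.0157 0.4684]]
```

```bash
python3 - <<'E'
from cap import *
for n in('wrist','scene','top'):
    p=red(n,.3,.7,[.63,0],.2); 
    if len(p): print(n,len(p),p.mean(0),np.percentile(p,[2,50,98],axis=0).ravel())
c=cap('wrist'); save(c,'w5.png')
E
```

```text
wrist 516 [ 0.5961 -0.0128  0.436 ] [ 0.5798 -0.0276  0.428   0.5939 -0.0153  0.435   0.6115  0.0038  0.474 ]
scene 542 [ 0.5858 -0.0167  0.4214] [ 0.5765 -0.0312  0.4024  0.5855 -0.0171  0.422   0.5983  0.0008  0.4372]
top 89 [ 0.5862 -0.0128  0.4367] [ 0.5742 -0.0264  0.4254  0.5863 -0.0143  0.4342  0.592   0.0111  0.4689]
```

View pics/w5.png

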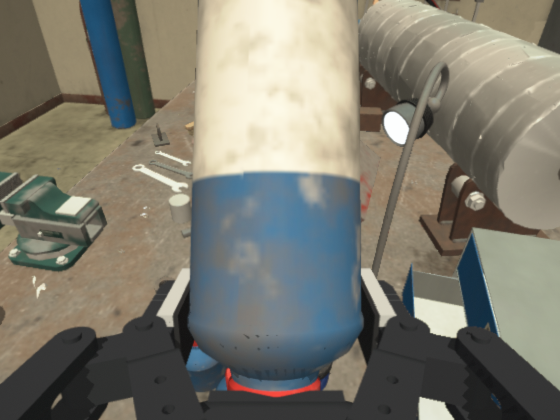

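The wrist view shows the base of the can pointing up (cap at the bottom, about (275,385)): I erected it the wrong way round. Half a turn about the tool axis rights it; I plan it within the range of joint 6.

```bash
python3 - <<'E'
from path import *
import pickle
c=pickle.load(open('c0.pkl','rb'))['top'];p=pts(c,c['depth']>0)
for x in(.62,.7,.78,.86):
    print('hmap x',x,[(y,round(p[(abs(p[:,0]-x)<.02)&(abs(p[:,1]-y)<.02)][:,2].max(initial=-1),2)) for y in(-.28,-.24,-.2,-.16,-.12,-.08,-.04)])
s=observe();A=rot(s['ee_rot']);g=s['ee_pos']-.019*A[:,2]
for f in(15,30,40,60):
    F=tool(f,20,-1);U=tool(f,20,1); H=tool(f,20,1)  # H after spin
    mid=F@R.from_euler('z',90,degrees=True).as_matrix()
    for P in([.58,.03,.42],[.62,-.03,.42],[.62,-.03,.36],[.66,-.03,.36]):
        o,w,m,d=track(s['qpos'],[(g,A),(P,F),(P,mid),(P,U),([.66,.007,.3],U),([.66,.007,.165],U)])
        print(f,P,'res %.3f marg %.2f step %.2f'%(w,m,d),o[0][5],o[2][5],o[-1])
E
```

```text
hmap x 0.62 [(-0.28, np.float64(0.0)), (-0.24, np.float64(0.0)), (-0.2, np.float64(0.0)), (-0.16, np.float64(0.0)), (-0.12, np.float64(0.0)), (-0.08, np.float64(0.0)), (-0.04, np.float64(0.11))]
hmap x 0.7 [(-0.28, np.float64(0.07)), (-0.24, np.float64(0.27)), (-0.2, np.float64(0.27)), (-0.16, np.float64(0.27)), (-0.12, np.float64(0.14)), (-0.08, np.float64(0.2)), (-0.04, np.float64(0.05))]
hmap x 0.78 [(-0.28, np.float64(0.27)), (-0.24, np.float64(0.27)), (-0.2, np.float64(0.27)), (-0.16, np.float64(0.27)), (-0.12, np.float64(0.27)), (-0.08, np.float64(0.25)), (-0.04, np.float64(0.2))]
hmap x 0.86 [(-0.28, np.float64(0.27)), (-0.24, np.float64(0.27)), (-0.2, np.float64(0.27)), (-0.16, np.float64(0.27)), (-0.12, np.float64(0.27)), (-0.08, np.float64(0.27)), (-0.04, np.float64(0.15))]
15 [0.58, 0.03, 0.42] res 0.072 marg 0.00 step 0.20 -0.21179487159494317 2.6999999999999997 [-0.4156  0.4547  2.3757  2.3589  0.9886  1.8027]
15 [0.62, -0.03, 0.42] res 0.069 marg 0.00 step 0.20 -0.25143595147560677 2.6999999999999997 [-0.4156  0.4547  2.3757  2.3589  0.9886  1.8027]
15 [0.62, -0.03, 0.3
[... 1267 characters left out ...]
, -0.03, 0.36] res 0.000 marg 0.04 step 0.20 -0.47902877319273435 2.662563862610421 [-0.608   0.5167  2.1428  1.636   1.1407  2.0855]
60 [0.58, 0.03, 0.42] res 0.012 marg 0.00 step 0.20 -0.4238264639534699 2.6999999999999997 [-0.626   0.6038  1.8887  1.2766  1.3547  2.2339]
60 [0.62, -0.03, 0.42] res 0.029 marg 0.00 step 0.20 -0.4023784966178702 2.6999999999999997 [-0.626   0.6038  1.8887  1.2766  1.3547  2.2339]
60 [0.62, -0.03, 0.36] res 0.000 marg 0.09 step 0.20 -0.5306592668157927 2.6109333861033384 [-0.626   0.6038  1.8887  1.2766  1.3547  2.2339]
60 [0.66, -0.03, 0.36] res 0.000 marg 0.05 step 0.20 -0.4886730640495015 2.6529195899597537 [-0.626   0.6038  1.8887  1.2766  1.3547  2.2339]
```

```bash
python3 - <<'E'
from path import *
s=observe();A=rot(s['ee_rot']);g=s['ee_pos']-.019*A[:,2]
sp=lambda F,d:F@R.from_euler('z',d,degrees=True).as_matrix()
for f in(40,50):
  F=tool(f,20,-1)
  for P1,P2 in(([.57,.03,.42],[.57,.03,.33]),([.6,.01,.42],[.6,.01,.33])):
    o,w,m,d=track(s['qpos'],[(g,A),(P1,F),(P1,sp(F,60)),(P1,sp(F,120)),(P2,sp(F,150)),(P2,sp(F,180)),([.63,-.01,.31],sp(F,180)),([.66,.007,.165],sp(F,180))])
    print(f,P1,'res %.3f marg %.2f step %.2f'%(w,m,d));print(np.array(o))
rows([.58,.02,.42],tool(50,20,-1)); rows([.58,.02,.42],tool(40,20,-1))
E
```

```text
40 [0.57, 0.03, 0.42] res 0.000 marg 0.18 step 0.13
[[-0.6975  0.0033  1.9916  1.3126  1.2766 -0.3547]
 [-0.6975  0.0033  1.9916  1.3126  1.2766  0.6925]
 [-0.6975  0.0033  1.9916  1.3126  1.2766  1.7397]
 [-0.6975  0.1178  2.1407  1.3992  1.22    1.9917]
 [-0.6975  0.1178  2.1407  1.3992  1.22    2.5153]
 [-0.6793  0.2456  2.0322  1.4172  1.2031  2.4975]
 [-0.608   0.5167  2.1428  1.636   1.1407  2.0855]]
40 [0.6, 0.01, 0.42] res 0.000 marg 0.17 step 0.13
[[-0.6876  0.0602  1.9315  1.3151  1.2686 -0.349 ]
 [-0.6876  0.0602  1.9315  1.3151  1.2686  0.6982]
 [-0.6876  0.0602  1.9315  1.3151  1.2686  1.7454]
 [-0.6876  0.1685  2.0742  1.3993  1.2151  2.0097]
 [-0.6876  0.1685  2.0742  1.3993  1.2151  2.5333]
 [-0.6793  0.2456  2.0322  1.4172  1.2031  2.4975]
 [-0.608   0.5167  2.1428  1.636   1.1407  2.0855]]
50 [0.57, 0.03, 0.42] res 0.000 marg 0.19 step 0.13
[[-0.7094  0.0892  1.8988  1.2454  1.4415 -0.3979]
 [-0.7094  0.0892  1.8988  1.2454  1.4415  0.6493]
 [-0.7094  0.0892  1.8988  1.2454  1.4415  1.6965]
 [-0.7094  0.1943  2.0385  1.2848  1.3675  1.9834]
 [-0.7094  0.1943  2.0385  1.2848  1.3675  2.507 ]
 [-0.6915  0.3154  1.9201  1.2955  1.3532  2.5083]
 [-0.6277  0.5572  2.0199  1.436   1.2405  2.1702]]
50 [0.6, 0.01, 0.42] res 0.000 marg 0.17 step 0.13
[[-0.6997  0.1436  1.8334  1.2475  1.4367 -0.3845]
 [-0.6997  0.1436  1.8334  1.2475  1.4367  0.6627]
 [-0.6997  0.1436  1.8334  1.2475  1.4367  1.7099]
 [-0.6997  0.2427  1.9679  1.2858  1.3664  2.0073]
 [-0.6997  0.2427  1.9679  1.2858  1.3664  2.5309]
 [-0.6915  0.3154  1.9201  1.2955  1.3532  2.5083]
 [-0.6277  0.5572  2.0199  1.436   1.2405  2.1702]]
row [-0.2053 -0.2687 -0.0502] [ 0.0524 -0.0017 -0.0164] mm 51.2801876908531 deg 9.892242725940493
row [-0.2048 -0.2481 -0.0485] [ 0.0002 -0.0019  0.0025] mm 48.79920485292266 deg 0.5629304329489694
```

```bash
python3 -m creep '[[0,-0.1,-0.12,-0.02,0,0,0],[0,-0.2,-0.25,-0.05,0,0,0],[0,-0.2,-0.25,-0.05,0,0,0.045],[0,-0.2,-0.25,-0.05,0,0,0.09],[0,-0.2,-0.25,-0.05,0,0,0.135],[0,-0.2,-0.25,-0.05,0,0,0.18],[0,-0.2,-0.25,-0.05,0,0,0.225],[0,-0.2,-0.25,-0.05,0,0,0.27],[0,-0.2,-0.25,-0.05,0,0,0.315],[0,-0.2,-0.25,-0.05,0,0,0.36],[0,-0.2,-0.25,-0.05,0,0,0.405],[0,-0.2,-0.25,-0.05,0,0,0.45]]'
python3 -m creep '[[0,0,0,0,0,0,0.045],[0,0,0,0,0,0,0.09],[0,0,0,0,0,0,0.135],[0,0,0,0,0,0,0.18],[0,0,0,0,0,0,0.22],[0,0,0,0,0,0,0.22]]'
python3 - <<'E'
from h import *
st();F=tool(40,20,1); rows([.58,.02,.33],F)
E
```

```text
clock: 18.95
ee_pos: [0.5937, 0.0313, 0.4138]
ee_rot: [-1.85, 0.693, -0.686]
force: [1.0, 0.4, -4.1]
grip_width: 0.0608
grip_force: 101.6
clock: 19.55
ee_pos: [0.5936, 0.0313, 0.4138]
ee_rot: [-1.468, 1.238, -0.233]
force: [-0.1, -0.1, -4.2]
grip_width: 0.061
grip_force: 101.5
19.55 tcp [0.5936 0.0313 0.4138] grasp [0.5799 0.0198 0.4201] z [ 0.7219  0.6048 -0.3362] y [-0.5461  0.1996 -0.8136] q [-0.7031  0.0262  1.9733  1.3184  1.2818  1.7365] F [-0.1259 -0.0889 -4.2445] w 0.06098213866745794 101.48955015465617
row [0.2849 0.4895 0.2033] [-0.0012  0.0017  0.3319] mm 90.2587119361914 deg 59.73968717654638
```

```bash
python3 -m creep '[[0,0.1,0.15,0.06,0,0,0.02],[0,0.2,0.35,0.14,0,0,0.05],[0,0.285,0.49,0.2,0,0,0.09],[0,0.285,0.49,0.2,0,0,0.135],[0,0.285,0.49,0.2,0,0,0.18],[0,0.285,0.49,0.2,0,0,0.225],[0,0.285,0.49,0.2,0,0,0.27],[0,0.285,0.49,0.2,0,0,0.31],[0,0.285,0.49,0.2,0,0,0.332],[0,0.285,0.49,0.2,0,0,0.332],[0,0.285,0.49,0.2,0,0,0.332]]'
python3 - <<'E'
from cap import *
st();F=tool(40,20,1); rows([.63,-.01,.31],F)
for n in('top','scene','wrist'):
    p=red(n,.33,.5,[.58,.02],.1)
    if len(p):print(n,len(p),p.mean(0),np.percentile(p,[2,98],axis=0).ravel())
c=cap('scene');save(c,'s6.png')
E
```

```text
clock: 20.65
ee_pos: [0.5938, 0.0307, 0.3237]
ee_rot: [-0.666, 1.824, 0.464]
force: [0.0, -0.4, -4.9]
grip_width: 0.0608
grip_force: 101.4
20.65 tcp [0.5938 0.0307 0.3237] grasp [0.58   0.0192 0.3301] z [ 0.7225  0.6041 -0.3361] y [-0.6425  0.7663 -0.0037] q [-0.7039  0.1397  2.1195  1.4021  1.2271  2.5082] F [ 0.0328 -0.3559 -4.8707] w 0.06083265552106146 101.36826330330223
row [ 0.0843 -0.3627  0.1678] [-0.0005  0.002   0.0011] mm 61.26864517609421 deg 0.41727173123763356
top 420 [0.575  0.0201 0.381 ] [0.5614 0.0036 0.3622 0.5902 0.0335 0.3856]
scene 405 [0.568  0.016  0.3745] [0.5618 0.0017 0.3583 0.5888 0.0315 0.3849]
wrist 466 [0.5703 0.0105 0.3545] [ 0.5384 -0.0152  0.3384  0.5868  0.028   0.3569]
```

View pics/s6.png

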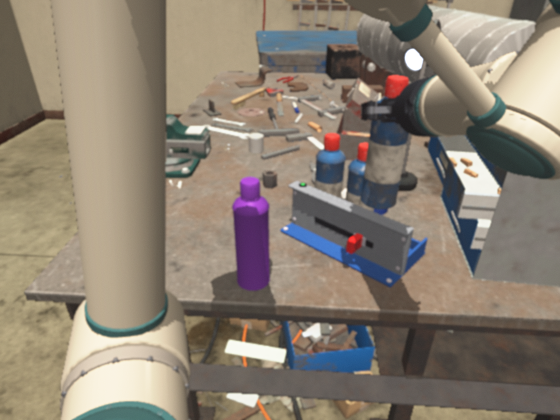

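Upright now: cap at (397,85), base at (378,205), clear of the cans. Moving towards the mark.

```bash
python3 -m creep '[[0,0.03,-0.1,0.05,0,0,0],[0,0.05,-0.2,0.1,0,0,0],[0,0.08,-0.3,0.15,0,0,0],[0,0.08,-0.36,0.17,0,0,0],[0,0.08,-0.36,0.17,0,0,0],[0,0.08,-0.36,0.17,0,0,0]]'
cat > axis.py <<'E'
from cap import *
def axis(near,zs,n='scene'):
    c=cap(n);p=pts(c,c['depth']>0);p=p[np.hypot(*(p[:,:2]-near).T)<.05]
    from scipy.optimize import least_squares
    out=[]
    for z in zs:
        q=p[abs(p[:,2]-z)<.008][:,:2]
        if len(q)<30: continue
        r=least_squares(lambda c:np.hypot(*(q-c).T)-.0325,near,loss='soft_l1',f_scale=.002); out.append([*r.x,z,len(q)])
    out=np.array(out);print(out); 
    if len(out)>1: print('tilt dx/dz dy/dz',np.polyfit(out[:,2],out[:,0],1)[0],np.polyfit(out[:,2],out[:,1],1)[0])
E
python3 - <<'E'
from axis import *
st();s=observe();g=s['ee_pos']-.019*rot(s['ee_rot'])[:,2]
axis(g[:2]-[.004,0],g[2]-.165+np.array([.02,.04,.06,.08,.1,.12,.14]))
p=red('top',g[2]+.045,g[2]+.07,g[:2],.05); print('cap-g',p.mean(0)-g)
F=tool(40,20,1); rows([.664,.008,.30],F)
E
```

```text
clock: 21.45
ee_pos: [0.6432, 0.0029, 0.3033]
ee_rot: [-0.664, 1.825, 0.469]
force: [-0.4, 0.5, -4.7]
grip_width: 0.0611
grip_force: 101.4
21.45 tcp [0.6432 0.0029 0.3033] grasp [ 0.6295 -0.0086  0.3097] z [ 0.721  0.606 -0.336] y [-0.6432  0.7657  0.0009] q [-0.6794  0.2476  2.0375  1.4249  1.2065  2.4886] F [-0.4495  0.4695 -4.6664] w 0.06114458306239552 101.35066664312035
[[  0.6314  -0.0077   0.1647 269.    ]
 [  0.6316  -0.0079   0.1847 274.    ]
 [  0.6314  -0.0082   0.2047 289.    ]
 [  0.6314  -0.0085   0.2247 298.    ]
 [  0.6313  -0.0086   0.2447 312.    ]
 [  0.6313  -0.0089   0.2647 334.    ]
 [  0.6312  -0.0091   0.2847 337.    ]]
tilt dx/dz dy/dz -0.002484609319549308 -0.011390945273308249
cap-g [-0.0048  0.0011  0.0528]
row [-0.0204 -0.066   0.2559] [ 0.0002  0.002  -0.0002] mm 39.75635891567175 deg 0.36526599771710594
```

```bash
python3 -m creep '[[0,-0.02,-0.06,0.1,0,0,0],[0,-0.02,-0.06,0.2,0,0,0],[0,-0.02,-0.06,0.24,0,0,0],[0,-0.02,-0.06,0.24,0,0,0]]'
python3 - <<'E'
from axis import *
axis(np.array([.671,.0925]),[.14,.16,.18]); axis(np.array([.681,.1748]),[.14,.16,.18])
s=observe();g=s['ee_pos']-.019*rot(s['ee_rot'])[:,2];print(g)
axis(g[:2],g[2]-.165+np.array([.04,.08,.12]))
for n in('top',):
  for q in(g[:2],[.671,.0925],[.681,.1748]):
    p=red(n,.2,.5,q,.04); p=p[p[:,2]>p[:,2].max()-.008]; print('cap',(p.max(0)+p.min(0))/2,p.mean(0))
E
```

```text
clock: 21.95
ee_pos: [0.676, 0.0192, 0.2938]
ee_rot: [-0.665, 1.825, 0.47]
force: [-0.4, -0.5, -5.7]
grip_width: 0.0609
grip_force: 101.3
[[  0.677    0.0918   0.14   213.    ]
 [  0.677    0.0919   0.16   220.    ]
 [  0.6788   0.0927   0.18   296.    ]]
tilt dx/dz dy/dz 0.04546320270215592 0.0232277451073341
[[  0.6872   0.1748   0.14   181.    ]
 [  0.6872   0.1751   0.16   196.    ]
 [  0.6887   0.1757   0.18   261.    ]]
tilt dx/dz dy/dz 0.0368491267883285 0.02331500348115594
[0.6621 0.007  0.3005]
[[  0.6641   0.0076   0.1755 258.    ]
 [  0.664    0.0072   0.2155 272.    ]
 [  0.6639   0.0067   0.2555 298.    ]]
tilt dx/dz dy/dz -0.0012922123800176686 -0.011599412035399185
cap [0.6594 0.0061 0.3528] [0.658  0.0069 0.3536]
cap [0.6727 0.0924 0.2247] [0.6719 0.0921 0.2245]
cap [0.6819 0.1752 0.2236] [0.6811 0.1747 0.2242]
```

```bash
python3 - <<'E'
from h import *
st();F=tool(40,20,1); rows([.665,.008,.18],F)
E
```

```text
22.25 tcp [0.6758 0.0178 0.2944] grasp [0.6621 0.0063 0.3008] z [ 0.7221  0.6047 -0.336 ] y [-0.642   0.7667  0.0001] q [-0.608   0.2874  2.006   1.4738  1.1508  2.486 ] F [ 0.4647 -0.4857 -4.2983] w 0.06076396880649926 101.36930968612432
row [ 0.7518 -0.0037  0.2912] [-0.0003  0.002  -0.0001] mm 120.93977439936128 deg 0.3708420945552256
```

```bash
python3 -m creep '[[0,0,0,0.015,0,0,0],[0,0.1,0,0.055,0,0,0],[0,0.25,0,0.11,0,0,0],[0,0.4,0,0.165,0,0,0],[0,0.55,0,0.22,0,0,0],[0,0.68,0,0.265,0,0,0],[0,0.75,0,0.29,0,0,0],[0,0.75,0,0.29,0,0,0],[0,0.75,0,0.29,0,0,0]]'
python3 - <<'E'
from axis import *
st();F=tool(40,20,1); rows([.665,.008,.171],F)
axis(np.array([.667,.009]),[.12,.135,.15])
E
```

```text
clock: 23.15
ee_pos: [0.6789, 0.0197, 0.174]
ee_rot: [-0.662, 1.824, 0.468]
force: [-0.5, 0.1, -3.9]
grip_width: 0.0609
grip_force: 101.4
23.15 tcp [0.6789 0.0197 0.174 ] grasp [0.6652 0.0082 0.1803] z [ 0.7225  0.6045 -0.3355] y [-0.6416  0.767   0.0003] q [-0.6008  0.4937  2.1254  1.6291  1.14    2.1283] F [-0.5091  0.1032 -3.9266] w 0.0609201866115763 101.36312205344439
row [ 0.0602 -0.0002  0.0191] [-0.0004  0.0022 -0.0002] mm 9.47168324398814 deg 0.40889819056211923
[[  0.6669   0.0082   0.12   237.    ]
 [  0.6672   0.008    0.135  233.    ]
 [  0.6671   0.0076   0.15   189.    ]]
tilt dx/dz dy/dz 0.005982433180808164 -0.020815100665017447
```

Slow touch-down.

```bash
python3 -m creep '[[0,0.02,0,0.006,0,0,0],[0,0.035,0,0.012,0,0,0],[0,0.045,0,0.015,0,0,0],[0,0.05,0,0.017,0,0,0],[0,0.05,0,0.017,0,0,0]]'
python3 -m creep '[[0,0.005,0,0.002,0,0,0],[0,0.01,0,0.003,0,0,0],[0,0.01,0,0.003,0,0,0]]'
python3 -c "
from h import *
st()"
```

```text
clock: 23.7
ee_pos: [0.6782, 0.0201, 0.1657]
ee_rot: [-0.663, 1.825, 0.468]
force: [0.5, 1.2, -4.6]
grip_width: 0.061
grip_force: 101.4
clock: 24.0
ee_pos: [0.6784, 0.0202, 0.1651]
ee_rot: [-0.663, 1.823, 0.469]
force: [-0.5, 0.3, -1.7]
grip_width: 0.0612
grip_force: 101.5
24.0 tcp [0.6784 0.0202 0.1651] grasp [0.6647 0.0087 0.1714] z [ 0.7222  0.6057 -0.3341] y [-0.6426  0.7662  0.    ] q [-0.6011  0.5117  2.1333  1.6404  1.1436  2.0993] F [-0.4974  0.3427 -1.653 ] w 0.06121855109439843 101.47695226594806
```

```bash
python3 -m creep '[[0,0.006,0,0.002,0,0,0],[0,0.006,0,0.002,0,0,0],[70,0.006,0,0.002,0,0,0],[70,0.006,0,0.002,0,0,0],[85,0.006,0,0.002,0,0,0],[85,0.006,0,0.002,0,0,0],[85,0.006,0,0.002,0,0,0],[85,0.006,0,0.002,0,0,0]]'
python3 - <<'E'
from axis import *
st(); axis(np.array([.667,.009]),[.12,.135,.15])
E
```

```text
clock: 24.8
ee_pos: [0.6782, 0.0199, 0.1631]
ee_rot: [-0.663, 1.825, 0.468]
force: [0.2, 0.2, 0.5]
grip_width: 0.0849
grip_force: 0.0
24.8 tcp [0.6782 0.0199 0.1631] grasp [0.6645 0.0084 0.1695] z [ 0.7217  0.605  -0.3363] y [-0.6423  0.7665  0.0003] q [-0.6012  0.514   2.1344  1.6408  1.1418  2.0965] F [0.1846 0.2479 0.4613] w 0.08494647053198084 0.0
[[  0.6661   0.0098   0.12   234.    ]
 [  0.6662   0.0093   0.135  198.    ]
 [  0.6659   0.0105   0.15    80.    ]]
tilt dx/dz dy/dz -0.006275375470754854 0.023448928086403885
```

```bash
python3 -m creep '[[85,0,0,-0.1,0,0,0],[85,0,0,-0.3,0,0,0],[85,0,0,-0.55,0,0,0],[85,0,0,-0.8,0,0,0],[85,0,0,-0.8,0,0,0],[85,0,0,-0.8,0,0,0]]'
python3 - <<'E'
from path import *
st()
s=observe();A=rot(s['ee_rot']);g=s['ee_pos']-.019*A[:,2]
B=np.array([.6745,.0922,0]);xr=np.array([.9925,-.122,0]);yr=np.array([.122,.9925,0])
pt=lambda x,y,z:B+x*xr+y*yr+[0,0,z]
for f in(0,13,25,35,45):
  for el in(30,40,50,60):
   for fl in(1,-1):
    F=tool(f,el,fl);o=.019*F[:,2]
    r,w,m,d=track(s['qpos'],[(g,A),(pt(-.12,-.1,.2)-o,F),(pt(-.12,-.08,.045)-o,F),(pt(-.077,-.08,.045)-o,F),(pt(-.077,.03,.045)-o,F)],5)
    if w<1e-3: print(f,el,fl,'marg %.2f step %.2f'%(m,d),r[0],r[2],r[3])
E
```

```text
clock: 25.45
ee_pos: [0.5916, -0.0537, 0.2038]
ee_rot: [-0.662, 1.825, 0.466]
force: [-0.6, -0.1, -0.7]
grip_width: 0.0852
grip_force: 0.0
25.45 tcp [ 0.5916 -0.0537  0.2038] grasp [ 0.5779 -0.0651  0.2102] z [ 0.7232  0.6033 -0.3361] y [-0.6408  0.7677 -0.0006] q [-0.8584  0.4065  2.1752  1.3975  1.273   2.1591] F [-0.5549 -0.1027 -0.7214] w 0.0851634017490031 0.0
0 40 -1 marg 0.08 step 1.22 [-0.2372 -0.0175  2.3416  1.7919  0.1855 -0.379 ] [-0.1542  0.4501  2.483   2.9503  0.6673 -1.5194] [ 0.1862  0.4623  2.3944  3.3976  0.5944 -1.6638]
0 50 -1 marg 0.00 step 0.96 [-0.202  -0.0203  2.1896  0.4341  0.3116  0.9996] [-0.1343  0.3492  2.3334  2.7859  0.2497 -1.3284] [ 0.1646  0.3788  2.2571  3.6623  0.2133 -1.9551]
13 40 -1 marg 0.14 step 0.81 [-0.4544  0.0034  2.3211  1.4439  0.508  -0.3355] [-0.3471  0.4523  2.4621  2.4295  0.6901 -1.3775] [-0.0026  0.4579  2.4208  2.8365  0.6188 -1.4687]
13 50 -1 marg 0.12 step 0.48 [-0.3622 -0.0053  2.1749  0.8227  0.5089  0.3427] [-0.2778  0.3546  2.3193  2.0381  0.3556 -0.8941] [ 0.0247  0.3715  2.2756  2.5467  0.2324 -1.1442]
13 60 -1 marg 0.06
[... 1776 characters left out ...]
 0.36 step 0.54 [-0.5333  0.0815  2.0815  0.8766  0.8654 -0.1262] [-0.4451  0.3974  2.2101  1.3638  0.6085 -0.6841] [-0.1775  0.3955  2.2148  1.5765  0.4734 -0.6629]
35 60 -1 marg 0.32 step 0.43 [-0.4132  0.0865  1.9656  0.5833  0.8875  0.2178] [-0.3414  0.3618  2.0983  0.9043  0.5449 -0.1392] [-0.0945  0.3687  2.0843  0.9016  0.4261  0.0798]
45 30 1 marg 0.33 step 0.12 [-0.7738  0.2554  2.1989  1.2276  1.167   2.3321] [-0.6706  0.6177  2.2725  1.5379  1.0368  1.862 ] [-0.4172  0.6122  2.3366  1.8253  0.9879  1.7865]
45 40 1 marg 0.10 step 0.13 [-0.679   0.1768  2.1115  1.0561  1.0656  2.5985] [-0.5842  0.5048  2.2129  1.4059  0.8647  2.1291] [-0.3322  0.4933  2.2551  1.6628  0.7638  2.0921]
```

```bash
python3 -m creep '[[40,0,0,-0.15,0,0,0],[0,0,0,-0.3,0,0,-0.045],[0,0,0,-0.3,0,0,-0.09],[0,0,0,-0.3,0,0,-0.135],[0,0,0,-0.3,0,0,-0.18],[0,0,0,-0.3,0,0,-0.225],[0,0,0,-0.3,0,0,-0.27],[0,0,0,-0.3,0,0,-0.315],[0,0,0,-0.3,0,0,-0.36],[0,0,0,-0.3,0,0,-0.405],[0,0,0,-0.3,0,0,-0.45],[0,0,0,-0.3,0,0,-0.495]]' 40
python3 -m creep '[[0,0,0,0,0,0,-0.045],[0,0,0,0,0,0,-0.09],[0,0,0,0,0,0,-0.135],[0,0,0,0,0,0,-0.18],[0,0,0,0,0,0,-0.225],[0,0,0,0,0,0,-0.27],[0,0,0,0,0,0,-0.315],[0,0,0,0,0,0,-0.36],[0,0,0,0,0,0,-0.405],[0,0,0,0,0,0,-0.45],[0,0,0,0,0,0,-0.5],[0,0,0,0,0,0,-0.5]]'
cat >> path.py <<'E'
B=np.array([.6745,.0922,0]);xr=np.array([.9925,-.122,0]);yr=np.array([.122,.9925,0])
pt=lambda x,y,z:B+x*xr+y*yr+[0,0,z]
E
python3 - <<'E'
from path import *
from axis import axis,red
st();s=observe();A=rot(s['ee_rot']);g=s['ee_pos']-.019*A[:,2]
F=tool(25,42,-1);o=.019*F[:,2]
r,w,m,d=track(s['qpos'],[(g,A),(pt(-.12,-.085,.12)-o,F),(pt(-.077,-.085,.045)-o,F),(pt(-.077,.03,.045)-o,F)],8);print(w,m,d,r)
rows(pt(-.12,-.085,.12),F,False)
axis(np.array([.667,.009]),[.12,.14,.16,.175]);
p=red('top',.2,.25,[.663,.007],.04);print('cap',(p.max(0)+p.min(0))/2)
p=red('scene',.03,.065,[.59,.06],.04);print('knob scene',len(p),np.percentile(p,[2,98],axis=0))
p=red('top',.03,.07,[.59,.06],.04);print('knob top',len(p),np.percentile(p,[2,98],axis=0) if len(p) else 0)
E
```

```text
clock: 26.65
ee_pos: [0.5595, -0.0784, 0.2182]
ee_rot: [-1.769, 0.835, -0.574]
force: [0.5, 0.5, 0.8]
grip_width: -0.0003
grip_force: 0.0
clock: 27.85
ee_pos: [0.5594, -0.0785, 0.2182]
ee_rot: [-2.15, -0.764, -1.506]
force: [-0.0, 0.0, 0.1]
grip_width: -0.0002
grip_force: 0.0
27.85 tcp [ 0.5594 -0.0785  0.2182] grasp [ 0.5457 -0.0901  0.2246] z [ 0.7203  0.6068 -0.3361] y [ 0.6398 -0.7684 -0.016 ] q [-0.9555  0.3734  2.1722  1.3058  1.3352 -0.941 ] F [-0.0274  0.0456  0.0635] w -0.00023067830125976413 0.0
8.684374454592677e-10 0.3222774837158382 0.09750091126837102 [array([-0.5213,  0.2117,  2.368 ,  1.5797,  0.6533, -0.7715]), array([-0.4732,  0.4398,  2.3682,  1.9179,  0.6735, -1.1436]), array([-0.1485,  0.4403,  2.3662,  2.2981,  0.5814, -1.2339])]
row [-0.5051 -0.5684  0.5596] [-0.0736 -0.1229  0.038 ] mm 141.6119203447805 deg 26.669069943270014
[[  0.6666   0.0095   0.12   236.    ]
 [  0.6668   0.0095   0.14   235.    ]
 [  0.6669   0.0096   0.16   245.    ]
 [  0.6668   0.0097   0.175  287.    ]]
tilt dx/dz dy/dz 0.003083953967472821 0.0038599458780606655
cap [0.6617 0.0106 0.2148]
knob scene 231 [[0.5742 0.0512 0.0337]
 [0.6148 0.0777 0.0615]]
knob top 108 [[0.572  0.0529 0.0481]
 [0.6035 0.0704 0.0621]]
```

The can stands upright, about 4 mm from the mark centre. Now to the knob.

```bash
python3 -m creep '[[0,-0.1,-0.12,0.1,-0.02,-0.03,0.01],[0,-0.25,-0.28,0.27,-0.04,-0.06,0.02],[0,-0.4,-0.45,0.44,-0.06,-0.09,0.03],[0,-0.505,-0.57,0.56,-0.0736,-0.1229,0.038],[0,-0.505,-0.57,0.56,-0.0736,-0.1229,0.038],[0,-0.505,-0.57,0.56,-0.0736,-0.1229,0.038]]'
python3 - <<'E'
from path import *
st();F=tool(25,42,-1);rows(pt(-.115,-.085,.048),F,False);rows(pt(-.077,-.085,.045),F,False);rows(pt(-.077,-.073,.045),F,False)
E
```

```text
clock: 28.65
ee_pos: [0.5449, 0.0235, 0.121]
ee_rot: [-2.653, -0.591, -1.184]
force: [-0.6, -0.2, 0.8]
grip_width: -0.0001
grip_force: 0.0
28.65 tcp [0.5449 0.0235 0.121 ] grasp [0.5321 0.0175 0.1337] z [ 0.6742  0.3153 -0.6679] y [ 0.4242 -0.9055  0.0007] q [-0.5201  0.2098  2.3681  1.5794  0.6544 -0.7711] F [-0.5635 -0.2074  0.8445] w -7.389921318062958e-05 0.0
row [-0.3451  0.024   0.3442] [-0.0003 -0.0005  0.0005] mm 73.19865737550337 deg 0.14574414396202073
row [-0.2167  0.1587  0.5173] [-0.0003 -0.0005  0.0005] mm 87.43498202841243 deg 0.14574414396202073
row [-0.1883  0.0909  0.5489] [-0.0003 -0.0005  0.0005] mm 88.11231829697819 deg 0.14574414396202073
```

```bash
python3 -m creep '[[0,-0.1,0,0.1,0,0,0],[0,-0.25,0.02,0.25,0,0,0],[0,-0.34,0.025,0.34,0,0,0],[0,-0.3,0.07,0.4,0,0,0],[0,-0.25,0.12,0.47,0,0,0],[0,-0.217,0.159,0.517,0,0,0],[0,-0.217,0.159,0.517,0,0,0],[0,-0.217,0.159,0.517,0,0,0]]'
python3 - <<'E'
from path import *
st();F=tool(25,42,-1);A=rot(observe()['ee_rot']);print('1 mm of +yr in shares',A.T@yr/150)
c=cap('wrist');save(c,'w7.png')
E
```

```text
clock: 29.45
ee_pos: [0.588, 0.014, 0.045]
ee_rot: [-2.657, -0.586, -1.185]
force: [-0.1, 0.4, -0.2]
grip_width: 0.0003
grip_force: 0.0
29.45 tcp [0.588 0.014 0.045] grasp [0.5751 0.0081 0.0577] z [ 0.6756  0.3114 -0.6683] y [ 0.4201 -0.9075  0.0019] q [-0.4796  0.4407  2.3682  1.9176  0.6754 -1.1478] F [-0.1048  0.3795 -0.1643] w 0.0003309330804235007 0.0
1 mm of +yr in shares [ 0.0024 -0.0057  0.0026]
```

View pics/w7.png

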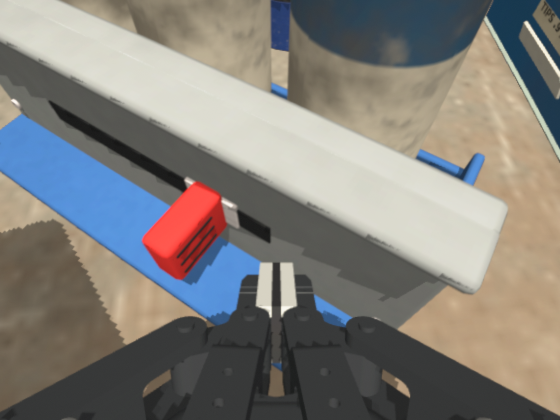

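Knob at (185,230), shut fingertips at (278,270) to its right, under the hood's level and clear of it. Now push left in steps.

```bash
cat > k.py <<'E'
from path import *
s=observe();d=s['ee_pos']-B;f=s['force']
print('t %.2f rack x %.1f y %.1f z %.1f | F along yr %.1f xr %.1f z %.1f'%(s['clock'],1e3*d@xr,1e3*d@yr,1e3*s['ee_pos'][2],f@yr,f@xr,f[2]))
E
python3 -m creep '[[0,0.012,-0.029,0.013,0,0,0],[0,0.024,-0.057,0.026,0,0,0],[0,0.036,-0.086,0.039,0,0,0],[0,0.036,-0.086,0.039,0,0,0]]' >/dev/null; python3 k.py
python3 -m creep '[[0,0.007,-0.017,0.008,0,0,0],[0,0.014,-0.034,0.016,0,0,0],[0,0.024,-0.057,0.026,0,0,0],[0,0.024,-0.057,0.026,0,0,0]]' >/dev/null; python3 k.py
python3 -m creep '[[0,0.007,-0.017,0.008,0,0,0],[0,0.014,-0.034,0.016,0,0,0],[0,0.024,-0.057,0.026,0,0,0],[0,0.024,-0.057,0.026,0,0,0]]' >/dev/null; python3 k.py
```

```text
t 29.90 rack x -77.6 y -71.1 z 44.4 | F along yr 0.9 xr -0.3 z -0.4
t 30.30 rack x -77.2 y -61.6 z 44.4 | F along yr 0.1 xr 0.1 z -0.0
t 30.70 rack x -76.8 y -52.8 z 44.3 | F along yr -4.1 xr -0.1 z 1.1
```

```bash
for i in 1; do :; done
python3 -m creep '[[0,0.006,-0.014,0.0065,0,0,0],[0,0.012,-0.028,0.013,0,0,0],[0,0.018,-0.043,0.0195,0,0,0],[0,0.024,-0.057,0.026,0,0,0],[0,0.03,-0.071,0.0325,0,0,0],[0,0.036,-0.086,0.039,0,0,0],[0,0.036,-0.086,0.039,0,0,0]]' >/dev/null; python3 k.py
python3 -m creep '[[0,0.006,-0.014,0.0065,0,0,0],[0,0.012,-0.028,0.013,0,0,0],[0,0.018,-0.043,0.0195,0,0,0],[0,0.024,-0.057,0.026,0,0,0],[0,0.03,-0.071,0.0325,0,0,0],[0,0.036,-0.086,0.039,0,0,0],[0,0.036,-0.086,0.039,0,0,0]]' >/dev/null; python3 k.py
python3 - <<'E'
from cap import *
p=red('scene',.03,.065,[.595,.09],.05);print('knob scene',len(p),np.percentile(p,[2,98],axis=0))
E
```

```text
t 31.40 rack x -76.6 y -37.8 z 44.5 | F along yr -5.1 xr 1.3 z -0.6
t 32.10 rack x -76.4 y -22.6 z 44.6 | F along yr -5.2 xr 1.1 z -1.1Traceback (most recent call last):
  File "<stdin>", line 2, in <module>
    return _quantile_unchecked(
        a, q, axis, out, overwrite_input, method, keepdims, weights)
    return _ureduce(a,
                    func=_quantile_ureduce_func,
    ...<5 lines>...
                    overwrite_input=overwrite_input,
                    method=method)
    r = func(a, **kwargs)
    result = _quantile(arr,
                       quantiles=q,
    ...<2 lines>...
                       out=out,
                       weights=wgt)
    slices_having_nans = np.isnan(arr[-1, ...])
                                  ~~~^^^^^^^^^
IndexError: index -1 is out of bounds for axis 0 with size 0
```

```bash
python3 -m creep '[[0,0.006,-0.014,0.0065,0,0,0],[0,0.012,-0.028,0.013,0,0,0],[0,0.018,-0.043,0.0195,0,0,0],[0,0.018,-0.043,0.0195,0,0,0]]' >/dev/null; python3 k.py
python3 -m creep '[[0,0.0036,-0.0086,0.0039,0,0,0],[0,0.0072,-0.0171,0.0078,0,0,0],[0,0.0072,-0.0171,0.0078,0,0,0]]' >/dev/null; python3 k.py
python3 -m creep '[[0,0.0036,-0.0086,0.0039,0,0,0],[0,0.0072,-0.0171,0.0078,0,0,0],[0,0.0072,-0.0171,0.0078,0,0,0]]' >/dev/null; python3 k.py
```

```text
t 32.55 rack x -76.3 y -15.0 z 44.7 | F along yr -3.9 xr 2.1 z -1.9
t 32.85 rack x -76.3 y -12.1 z 44.6 | F along yr -4.2 xr 4.0 z -2.2
t 33.15 rack x -76.2 y -9.3 z 44.7 | F along yr -4.7 xr 2.7 z -2.5
```

```bash
python3 -m creep '[[0,0.0024,-0.0057,0.0026,0,0,0],[0,0.0048,-0.0114,0.0052,0,0,0],[0,0.0048,-0.0114,0.0052,0,0,0]]' >/dev/null; python3 k.py
python3 -m creep '[[0,0.0024,-0.0057,0.0026,0,0,0],[0,0.0048,-0.0114,0.0052,0,0,0],[0,0.0048,-0.0114,0.0052,0,0,0]]' >/dev/null; python3 k.py
```

```text
t 33.45 rack x -76.2 y -7.5 z 44.6 | F along yr -5.5 xr 3.0 z -2.2
t 33.75 rack x -76.2 y -5.6 z 44.6 | F along yr -5.5 xr 2.9 z -2.1
```

```bash
python3 -m creep '[[0,0.0024,-0.0057,0.0026,0,0,0],[0,0.0048,-0.0114,0.0052,0,0,0],[0,0.0048,-0.0114,0.0052,0,0,0]]' >/dev/null; python3 k.py
python3 -m creep '[[0,0.0024,-0.0057,0.0026,0,0,0],[0,0.0048,-0.0114,0.0052,0,0,0],[0,0.0048,-0.0114,0.0052,0,0,0]]' >/dev/null; python3 k.py
```

```text
t 34.05 rack x -76.1 y -3.7 z 44.6 | F along yr -6.9 xr 2.9 z -1.5
t 34.35 rack x -76.1 y -2.9 z 44.4 | F along yr -12.6 xr 1.8 z 1.6
```

```bash
python3 -m creep '[[0,0.0024,-0.0057,0.0026,0,0,0],[0,0.0048,-0.0114,0.0052,0,0,0],[0,0.0048,-0.0114,0.0052,0,0,0]]' >/dev/null; python3 k.py
python3 - <<'E'
from h import *
c=cap('scene');H=hsv(c);m=(abs(H[...,0].astype(int)-62)<15)&(H[...,1]>90)&(H[...,2]>50);p=pts(c,m);k=(p[:,2]>.1)&(p[:,2]<.14)&(p[:,0]>.55);p=p[k];print('flag',len(p),p.mean(0) if len(p) else 0,p[:,2].max(initial=0))
E
```

```text
t 34.65 rack x -76.0 y -2.4 z 44.2 | F along yr -17.6 xr -1.5 z 4.8Traceback (most recent call last):
  File "<stdin>", line 2, in <module>
  File "h.py", line 15, in pts
    v,u=np.nonzero(mask&(c['depth']>0)); s=slopes(c,u,v); d=c['depth'][v,u]
                                           ~~~~~~^^^^^^^
  File "h.py", line 13, in slopes
    return cv2.undistortPoints(p,K,np.array([c['k1'],0,0,0.]))[:,0]
           ~~~~~~~~~~~~~~~~~~~^^^^^^^^^^^^^^^^^^^^^^^^^^^^^^^^
cv2.error: OpenCV(4.12.0) /io/opencv/modules/calib3d/src/undistort.dispatch.cpp:347: error: (-215:Assertion failed) CV_IS_MAT(_src) && CV_IS_MAT(_dst) && (_src->rows == 1 || _src->cols == 1) && (_dst->rows == 1 || _dst->cols == 1) && _src->cols + _src->rows - 1 == _dst->rows + _dst->cols - 1 && (CV_MAT_TYPE(_src->type) == CV_32FC2 || CV_MAT_TYPE(_src->type) == CV_64FC2) && (CV_MAT_TYPE(_dst->type) == CV_32FC2 || CV_MAT_TYPE(_dst->type) == CV_64FC2) in function 'cvUndistortPointsInternal'
```

Hard rise: the stop. I check the flag's height before anything else.

```bash
python3 - <<'E'
from h import *
import pickle
cs=pickle.load(open('c0.pkl','rb'))
for n in('top','scene','wrist'):
  for nm,c in(('before',cs[n]),('now',cap(n))):
    H=hsv(c);m=(abs(H[...,0].astype(int)-65)<20)&(H[...,1]>90)&(H[...,2]>40)&(c['depth']>0)
    if not m.any(): print(n,nm,'none');continue
    p=pts(c,m);k=(p[:,2]>.1)&(p[:,2]<.14)&(p[:,0]>.5)&(p[:,0]<.75);p=p[k]
    print(n,nm,len(p),p.mean(0) if len(p) else 0,np.percentile(p[:,2],[50,95]) if len(p) else 0)
E
python3 k.py
```

```text
top before 70 [0.697  0.5229 0.1221] [0.1213 0.1343]
top now 55 [0.6897 0.4792 0.1237] [0.1237 0.1322]
scene before 70 [0.6993 0.5937 0.1258] [0.1266 0.1363]
scene now 59 [0.7129 0.6808 0.1288] [0.129  0.1372]
wrist before none
wrist now 287 [0.6379 0.2138 0.117 ] [0.117  0.1192]
t 34.85 rack x -76.1 y -2.4 z 44.2 | F along yr -18.3 xr -1.6 z 4.2
```

```bash
python3 - <<'E'
from h import *
import pickle
cs=pickle.load(open('c0.pkl','rb'))
for n in('top','scene','wrist'):
  for nm,c in(('before',cs[n]),('now',cap(n))):
    H=hsv(c);p=pts(c,c['depth']>0);hh=H[c['depth']>0].astype(int)
    k=(np.hypot(*(p[:,:2]-[.638,.213]).T)<.02)&(p[:,2]>.09);q=p[k];h=hh[k]; g=(h[:,1]>70)&(abs(h[:,0]-65)<25)
    print(n,nm,'all',len(q),'top z',np.percentile(q[:,2],[50,98]) if len(q) else 0,'green',g.sum(),q[g].mean(0) if g.any() else 0,q[g][:,2].max(initial=0))
    if nm=='now' and n=='wrist': save(c,'w8.png')
E
```

```text
top before all 204 top z [0.1128 0.1177] green 26 [0.6381 0.2158 0.1158] 0.11892349120568868
top now all 204 top z [0.1128 0.1258] green 27 [0.6385 0.2155 0.1219] 0.12657973423021973
scene before all 166 top z [0.1132 0.1175] green 14 [0.6392 0.2149 0.1168] 0.1185957029118132
scene now all 0 top z 0 green 0 0 0.0
wrist before all 0 top z 0 green 0 0 0.0
wrist now all 3865 top z [0.1122 0.118 ] green 299 [0.638  0.2138 0.1169] 0.11995472661648872
```

View pics/w8.png

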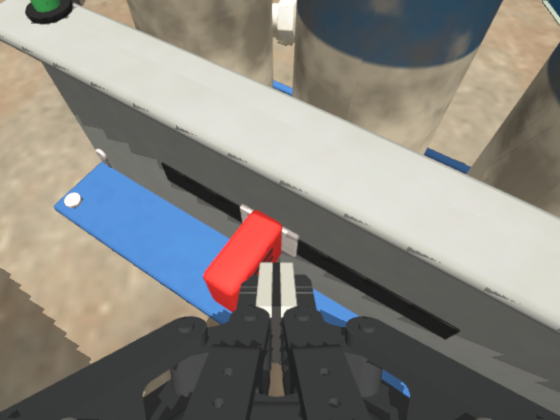

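The flag (48,8) has risen 8 mm (top camera: 118.9 to 126.6 mm). Home. I back off to the right and withdraw.

```bash
python3 -m creep '[[0,-0.006,0.014,-0.0065,0,0,0],[0,-0.012,0.028,-0.013,0,0,0],[0,-0.03,0.07,-0.03,0,0,0],[0,-0.04,0.1,-0.1,0,0,0],[0,-0.04,0.1,-0.25,0,0,0],[0,-0.04,0.1,-0.5,0,0,0],[0,-0.04,0.1,-0.8,0,0,0],[0,-0.04,0.1,-0.8,0,0,0],[0,-0.04,0.1,-0.8,0,0,0]]'
python3 - <<'E'
from axis import *
c=cap('top');p=pts(c,c['depth']>0);k=np.hypot(*(p[:,:2]-[.6385,.2155]).T)<.02;print('flag z',np.percentile(p[k][:,2],98),p[k][:,2].max())
for q in([.663,.008],[.671,.0925],[.681,.1748]):
    p=red('top',.2,.25,q,.04); p=p[p[:,2]>p[:,2].max()-.008]; print('cap',len(p),(p.max(0)+p.min(0))/2)
axis(np.array([.667,.009]),[.13,.15,.17]);print(observe()['force'])
E
```

```text
clock: 35.9
ee_pos: [0.5196, 0.0505, 0.1217]
ee_rot: [-2.656, -0.587, -1.187]
force: [-0.3, -0.5, 1.0]
grip_width: 0.0004
grip_force: 0.0
flag z 0.12411411084204085 0.12713112410662875
cap 223 [0.6621 0.0103 0.224 ]
cap 226 [0.6711 0.0922 0.2236]
cap 220 [0.6822 0.1745 0.2241]
[[  0.6665   0.0099   0.13   165.    ]
 [  0.6663   0.0104   0.15   124.    ]
 [  0.6656   0.0105   0.17    50.    ]]
tilt dx/dz dy/dz -0.02256059427127919 0.016294324498974302
[0.1238 0.6478 1.1817]
```

```bash
python3 - <<'E'
from h import *
for i in range(4):
    c=cap('top');H=hsv(c);m=c['depth']>0;p=pts(c,m);hh=H[m].astype(int)
    k=np.hypot(*(p[:,:2]-[.638,.2145]).T)<.02;q=p[k];h=hh[k];g=(h[:,1]>70)&(abs(h[:,0]-65)<25);z=q[g][:,2];print(g.sum(),z.mean(),np.median(z),np.percentile(q[:,2],[50,98]),z.max())
E
```

```text
28 0.12142171176506114 0.12333939238260938 [0.1116 0.1242] 0.12623672345669734
27 0.12137278418951686 0.12216234765516631 [0.1117 0.1248] 0.12625777253112802
27 0.12143075957644935 0.12267930173993247 [0.1114 0.1242] 0.12631792865952263
28 0.12137972783173168 0.12276564738747914 [0.1117 0.1242] 0.1264217733302716
```

```bash
python3 -c "
from cell import ctrl
print(ctrl.finish_job())"
```

```text
the job is handed in; nothing more can be done
None
```

The can stands upright and released about 4 mm from the mark's centre, with both neighbouring cans unmoved. The knob was pushed to a hard stop at about 18 N (above the advised 10 to 15 N, below the roughly 25 N slip limit), and the flag has risen about 7.7 of its 8 mm. I handed the job in at about 36 s and have not seen the verdict.

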